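# Unload a slide carrier locked by push rivets and close it again

## Task

Unload the slide carrier: pull up the orange centre pins of both push rivets as far as they go, lift the blue keeper bar off and lay it flat on the green mat, then draw every glass slide up out of its slot by the grip on its edge and stand it, bottomed, in a slot of the aluminium drying rack. Then close the empty carrier for its return: put the keeper back flat on the towers over both rivets and push both pins down flush. Keep the slides upright and do not disturb the bottle, the jar or the cup.

Things in the scene. Friction and masses are not known exactly. Their poses are not given: they have to be found in the camera images.
- carrier: Grey slide carrier fixed to the bench. Origin: centre of underside; z up, y along its 250 mm, x across. Three 7 mm slots at y = -40, 0, 40 mm (floor 8 mm up) hold slides whose plane is along x; the slots are cut in blocks at |x| 30-42 mm, 48 mm high; the middle is open. At y = 110 and -110 mm towers 50 x 30 mm (x, y), tops 85 mm up, each with a push rivet.
- pin_a (a joint): Centre pin of the rivet on the tower at carrier y = +110 mm. 0 = flush, down on its black sleeve (locked: two white legs stand out along carrier y to 17 mm from the axis, over the keeper's edge); 0.012 m = fully up (released: legs inside 7 mm). About 4 N to move; stays where left.
- pin_a_cap (a point): Centre of the top of pin_a's orange cap, a disc 18 mm in diameter, 8 mm thick, to pinch from above across carrier x. Under it a fixed black sleeve, also 18 mm in diameter, top 97 mm above the bench (6 mm above the keeper's top). Cap top 105 mm above the bench when flush, 117 mm when up.
- pin_b (a joint): The same for the rivet on the tower at carrier y = -110 mm.
- pin_b_cap (a point): The same for pin_b.
- keeper: Blue keeper bar, flat, 266 mm (its y) x 46 (x) x 6 mm, 120 g, with a 26 mm square hole at y = 110 and -110 mm that the rivets stand through. Handle: ridge in the middle, 12 mm thick (x), 50 long (y), top 34 mm above the underside. Origin: centre of underside; on the carrier it is at carrier (0, 0, 85 mm), y along carrier y, either way round.
- slide_1: Large glass slide, 80 mm wide (its x), 4 mm thick (its y), 63 mm high, with a yellow grip block 36 mm (x) x 10 mm (y) x 14 mm on its upper edge, top 75 mm above the lower edge; 60 g. Origin: middle of its lower edge; z up. Standing in a slot its lower edge is 8 mm above the bench. Stands in one of the carrier's slots at the start, or is absent (None).
- slide_2: Large glass slide, 80 mm wide (its x), 4 mm thick (its y), 63 mm high, with a green grip block 36 mm (x) x 10 mm (y) x 14 mm on its upper edge, top 75 mm above the lower edge; 60 g. Origin: middle of its lower edge; z up. Standing in a slot its lower edge is 8 mm above the bench. Stands in one of the carrier's slots at the start, or is absent (None).
- slide_3: Large glass slide, 80 mm wide (its x), 4 mm thick (its y), 63 mm high, with a red grip block 36 mm (x) x 10 mm (y) x 14 mm on its upper edge, top 75 mm above the lower edge; 60 g. Origin: middle of its lower edge; z up. Standing in a slot its lower edge is 8 mm above the bench. Stands in one of the carrier's slots at the start, or is absent (None).
- rack: Bare aluminium drying rack fixed to the bench. Origin: centre of underside; z up, y along its 180 mm, x across. Four 10 mm slots at y = -72, -24, 24, 72 mm (floor 8 mm up) for slides with their plane along x, 88 mm room along x; slots cut in blocks at |x| 32-44 mm, 48 mm high; the middle is open.
- mat: Green mat on the bench, 70 mm (x) x 280 mm (y), 1 mm thick, where the keeper is laid meanwhile. Origin: its centre on the bench.
- stain: Bystander: amber stain bottle, 50 mm diameter, 110 mm tall. Origin: centre of its underside.
- jar: Bystander: specimen jar with yellow cap, 60 mm diameter, 75 mm tall. Origin: centre of its underside.
- beaker: Bystander: white cup, 64 mm diameter, 60 mm tall. Origin: centre of its underside.

How it is judged:
By the outcome, as a careful person would: the job done as asked, in the order asked, and still so for the second after the job is handed in, with the robot touching nothing.
Of slide_1, slide_2, slide_3 only 2 to 3 are there at a start; the rules pass over those that are not, and their reading is None.
At some moment in a run one of keeper may be knocked a few centimetres aside while the robot is not near it.
It also fails if it takes over 192 s, if anything falls off the work surface, if the arm or the gripper's body presses on something with over 40 N, if the wrist force passes 120 N, or if a joint passes its speed limit or range.

## Robot

A 7-joint arm with a two-finger parallel gripper is mounted at the origin on the work surface. World frame = base frame: x ahead of the robot, y to its left, z up, the work surface at z = 0. Lengths are in m, angles in rad, forces in N, time in s.
With the tool pointing down it reaches from about 0.4 to 0.85 m from the base axis. Payload 4.5 kg.
Tool frame: the origin (TCP) lies at the very end of the fingers, on their centre line; the grasp point (between the pads) lies 19 mm behind it; z points along the fingers, x is the direction in which the jaws open and shut, and the axes are right-handed (so a half turn about z gives the same grasp; the last joint's range is limited). The gripper opens to 85 mm and grips with 20 to 120 N. Pads are 22 mm wide; open, the fingers measure 114 mm over their backs; the gripper's body (76 mm by 85 mm) begins 54 mm behind the grasp point. The pads swing forward as they close: fully open they stand 13 mm farther back than shut.
Start: joints at [-1.174, 0.689, -0.195, 1.565, 0.157, 0.902, -0.215], TCP at [0.222, 0.584, 0.231] pointing down, gripper open.
Joint ranges: [-3.01, 3.01], [-0.46, 2.08], [-1.47, 1.51], [0.13, 2.56], [-1, 4.14], [0.04, 2.09], [-2.66, 2.66]. Speed limits (rad/s): [2.57, 2.57, 3.14, 3.14, 3.14, 3.14, 3.14].

## Interface

Orientations are given as a rotation vector (axis times angle).
In Python, from rig import robot, optics gives the robot as it stands. The module is installed in compiled form; this text tells all that it offers. Calls block until the motion is done:
- robot.move_pose(position, orientation): joint-space move of the TCP to a pose.
- robot.move_linear(position, vel=0.15, ori=None): straight line of the TCP; ori=None keeps the orientation; vel is the mean speed in m/s.
- robot.move_joints(angles): joint-space move.
- robot.set_gripper(opening, newtons=None): finger opening in m; newtons is the grip in N (None keeps the last); returns when the fingers have stopped.
- robot.pause(seconds).
- robot.ik(position, orientation): joint angles nearest the present ones, or None.
- robot.observe(): the state.
- optics.read_camera(name): name is "side" or "top"; returns a dict with "frame" (384x512x3 uint8, red, green, blue), "mtx" (3x3 intrinsics, pixels), "dist_coeffs" ([k1, k2, p1, p2, k3] as OpenCV has them; the pictures are not rectified), "xyz" and "attitude" of the camera in the world. Camera axes: x right, y up, looking along -z (the intrinsics and any distortion apply to the point x, -y, -z); pixel columns grow to the right and rows downward; lengths in m; the calibration is good to about 2 mm. A picture is of the moment at which its call begins. There is no depth.
A pose or a line that the arm cannot do raises robot.IKError and nothing moves.
- robot.sign_off(): hands the job in, once; it reports no verdict.
The state is a dict: "t": time; "joint_positions": joint angles; "dq": joint speeds; "joint_torque": joint torques, N m; "tool_pos": TCP position; "orientation": TCP orientation; "contact_force": force on the tool from outside, world axes, zero at the start; "torque": the same for the moment, N m; "opening": finger opening in m.
Only numpy, scipy, OpenCV 4.12 (cv2) and the standard library are available. Lean on these libraries where they do the work, as an engineer would, in place of code of your own. Each camera call takes 0.05 s, during which the arm holds its last target.

## Working session

There is one attempt and no reset: what is moved stays moved. The work goes in short steps, each a Python script; the robot and the scene stay as the last script left them, time stands still between calls to the robot, and variables do not carry over. Pictures are saved under pics/ and viewed, and the job is handed in when it is done.

```bash
mkdir -p pics; ls
python3 - <<'E'
from rig import robot, optics
import cv2, numpy as np
s=robot.observe(); print({k:np.round(v,3) for k,v in s.items()})
for n in ("side","top"):
    c=optics.read_camera(n); print(n,c["mtx"],c["dist_coeffs"],c["xyz"],c["attitude"])
    cv2.imwrite(f"pics/{n}0.png",c["frame"][:,:,::-1])
E
```

```text
pics
{'t': np.float64(0.0), 'joint_positions': array([-1.174,  0.69 , -0.195,  1.566,  0.157,  0.902, -0.215]), 'dq': array([-0.002, -0.002,  0.001, -0.001,  0.002,  0.001, -0.001]), 'joint_torque': array([ 0.0000e+00, -5.3960e+01, -1.2670e+00, -1.5854e+01,  9.0000e-03,
        9.0000e-03, -0.0000e+00]), 'tool_pos': array([0.222, 0.584, 0.23 ]), 'orientation': array([ 2.585e+00,  1.784e+00, -2.000e-03]), 'contact_force': array([ 0.605, -0.085, -0.171]), 'torque': array([ 0.014, -0.023, -0.011]), 'opening': np.float64(0.085)}
side [[499.24873909   0.         248.69606669]
 [  0.         499.24873909 190.41051593]
 [  0.           0.           1.        ]] [-0.13973643  0.          0.          0.          0.        ] [0.31301659 0.86329625 0.96754301] [ 0.16292916 -1.14631615 -2.60819299]
top [[401.48784057   0.         259.65396423]
 [  0.         401.48784057 195.1208362 ]
 [  0.           0.           1.        ]] [-0.13246857  0.          0.          0.          0.        ] [ 0.37237452 -0.05515913  1.3218843 ] [ 0.13328379 -0.14026511 -1.53619598]
```

View pics/side0.png

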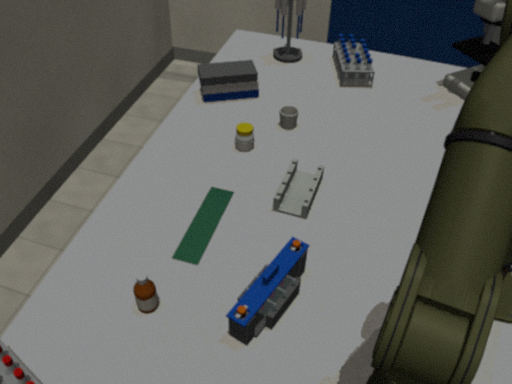

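View pics/top0.png

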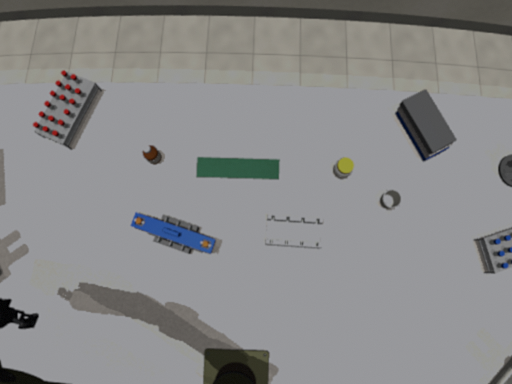

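```bash
cat > h.py <<'E'
from rig import robot, optics
import cv2, numpy as np
from scipy.spatial.transform import Rotation as R
F=np.diag([1.,-1,-1])
class Cam:
    def __init__(s,n):
        c=optics.read_camera(n); s.n=n; s.img=c["frame"]; s.K=np.array(c["mtx"]); s.d=np.array(c["dist_coeffs"],float); s.c=np.array(c["xyz"]); s.R=R.from_rotvec(c["attitude"]).as_matrix()@F
    def ray(s,uv):
        p=cv2.undistortPoints(np.array(uv,float).reshape(-1,1,2),s.K,s.d).reshape(-1,2)
        r=np.c_[p,np.ones(len(p))]@s.R.T
        return r/np.linalg.norm(r,axis=1)[:,None]
    def plane(s,uv,z):
        r=s.ray(uv); return s.c+r*((z-s.c[2])/r[:,2])[:,None]
    def proj(s,X):
        X=np.atleast_2d(np.array(X,float)); rv=cv2.Rodrigues(s.R.T)[0]
        return cv2.projectPoints(X,rv,-s.R.T@s.c,s.K,s.d)[0].reshape(-1,2)
    def crop(s,name,x0,y0,x1,y1,k,pts=None):
        im=cv2.resize(s.img[y0:y1,x0:x1,::-1],None,fx=k,fy=k,interpolation=cv2.INTER_NEAREST)
        if pts is not None:
            for u,v in pts: cv2.circle(im,(int((u-x0+.5)*k),int((v-y0+.5)*k)),3,(255,0,255),-1)
        cv2.imwrite("pics/"+name+".png",im)
    def hsv(s): return cv2.cvtColor(s.img,cv2.COLOR_RGB2HSV)
def tri(c1,u1,c2,u2):
    a=c1.ray(u1)[0];b=c2.ray(u2)[0]
    A=np.c_[a,-b]; t=np.linalg.lstsq(A,c2.c-c1.c,rcond=None)[0]
    p=c1.c+a*t[0];q=c2.c+b*t[1]; return (p+q)/2,np.linalg.norm(p-q)
def blobs(cam,lo,hi,amin=3,box=None):
    m=cv2.inRange(cam.hsv(),np.array(lo),np.array(hi))
    if box is not None:
        k=np.zeros_like(m);x0,y0,x1,y1=box;k[y0:y1,x0:x1]=1;m=m*k
    n,l,st,ce=cv2.connectedComponentsWithStats(m)
    return [(ce[i].round(2),st[i][4],st[i][:4]) for i in range(1,n) if st[i][4]>=amin]
E
python3 - <<'E'
from h import *
s=Cam("side");t=Cam("top")
s.crop("s1",170,150,340,350,3.5 and 3);t.crop("t1",120,130,340,280,3)
for c,bx in ((s,(120,100,340,360)),(t,(110,120,420,280))):
    print(c.n)
    for nm,lo,hi in (("orange",(5,150,120),(20,255,255)),("yellow",(22,120,100),(34,255,255)),("green",(60,100,40),(90,255,255)),("blue",(105,150,60),(125,255,255))):
        for b in blobs(c,lo,hi,2,bx): print(nm,*b)
E
```

```text
side
orange [296.13 242.48] 23 [293 241   7   4]
orange [241.08 308.78] 36 [238 306   7   7]
yellow [244.44 127.37] 128 [237 123  16  10]
green [202.79 225.93] 1774 [174 188  58  76]
blue [267.15 282.22] 1714 [227 238  81  89]
top
orange [138.11 220.39] 18 [136 218   5   5]
orange [205.12 243.69] 16 [203 242   5   5]
yellow [345.04 165.07] 183 [338 158  15  15]
green [237.58 167.67] 1407 [198 158  80  20]
blue [172.98 232.37] 1010 [132 213  83  40]
```

View pics/s1.png

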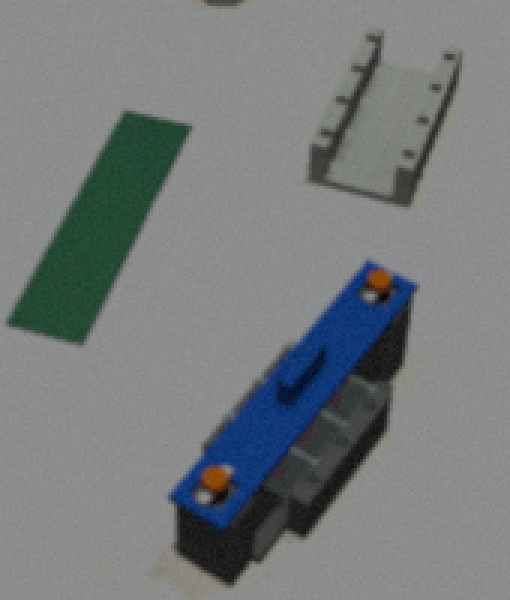

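View pics/t1.png

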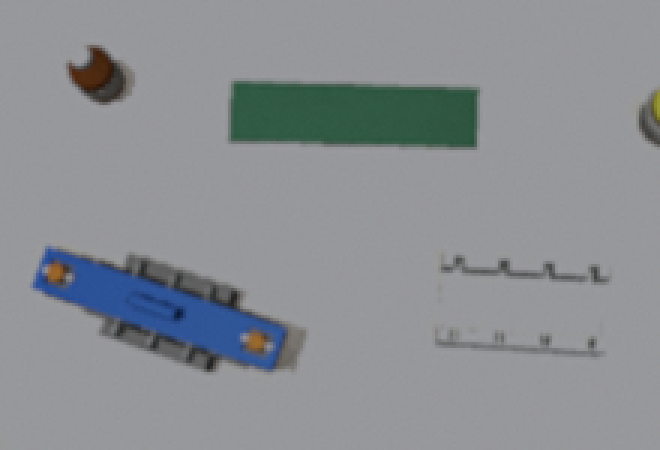

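Run:
```python
from h import *
s=Cam("side");t=Cam("top")
P=[]
for a,b in (((241.08,308.78),(138.11,220.39)),((296.13,242.48),(205.12,243.69))):
    p,e=tri(s,a,t,b);P.append(p);print(p.round(4),e.round(4), "top@.103",t.plane([b],.103)[0].round(4),"side@.101",s.plane([a],.101)[0].round(4))
print(np.linalg.norm(P[0]-P[1]))
for c,z in((s,.091),(t,.091)):
    m=cv2.inRange(c.hsv(),np.array((100,120,40)),np.array((125,255,255)));m[:150]=0;m[:,:110]=0;m[350:]=0
    m=cv2.morphologyEx(m,cv2.MORPH_CLOSE,np.ones((9,9)))
    cs=max(cv2.findContours(m,0,2)[0],key=cv2.contourArea).reshape(-1,2)
    w=c.plane(cs,z)[:,:2]*1000
    r=cv2.minAreaRect(w.astype(np.float32));print(c.n,"keeper rect",r)
for c in (s,t):
    m=cv2.inRange(c.hsv(),np.array((55,90,30)),np.array((95,255,255)));
    cs=max(cv2.findContours(m,0,2)[0],key=cv2.contourArea).reshape(-1,2)
    w=c.plane(cs,.001)[:,:2]*1000
    print(c.n,"mat",cv2.minAreaRect(w.astype(np.float32)))
s.crop("s2",268,155,332,222,9);t.crop("t2",258,207,332,257,10)
for n,c in(("jar",(345,160)),("cup",(391,195)),("stain",(150,150))): print(n,t.plane([c],.07).round(3))
```

```text
[0.4956 0.3136 0.1061] 0.0025 top@.103 [0.4972 0.3147 0.103 ] side@.101 [0.4954 0.3103 0.101 ]
[0.4321 0.1028 0.1057] 0.0023 top@.103 [0.4334 0.1033 0.103 ] side@.101 [0.4316 0.0986 0.101 ]
0.22011858685752048
side keeper rect ((462.8010559082031, 210.34039306640625), (266.5513610839844, 49.1466064453125), 73.23241424560547)
top keeper rect ((465.05181884765625, 208.54339599609375), (265.1787414550781, 48.53095626831055), 73.86360931396484)
side mat ((695.1236572265625, 18.72747802734375), (65.14399719238281, 272.998779296875), 0.12658169865608215)
top mat ((697.650146484375, 20.27324676513672), (273.2895812988281, 62.43281173706055), 89.9874038696289)
jar [[ 0.718 -0.331  0.07 ]]
cup [[ 0.607 -0.48   0.07 ]]
stain [[0.732 0.305 0.07 ]]
```

View pics/s2.png

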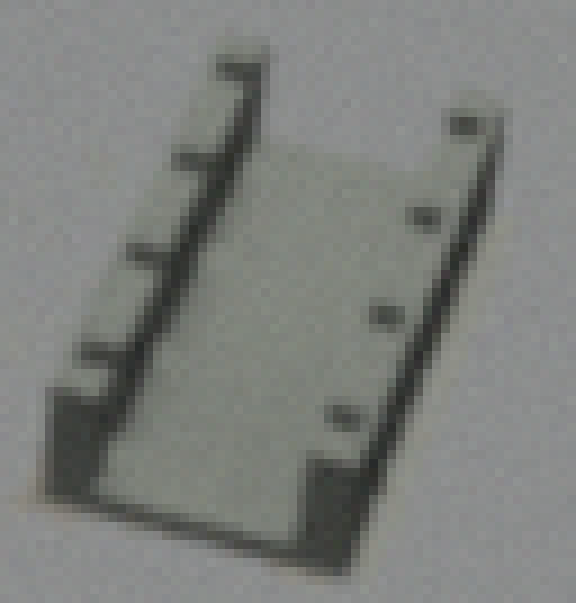

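View pics/t2.png

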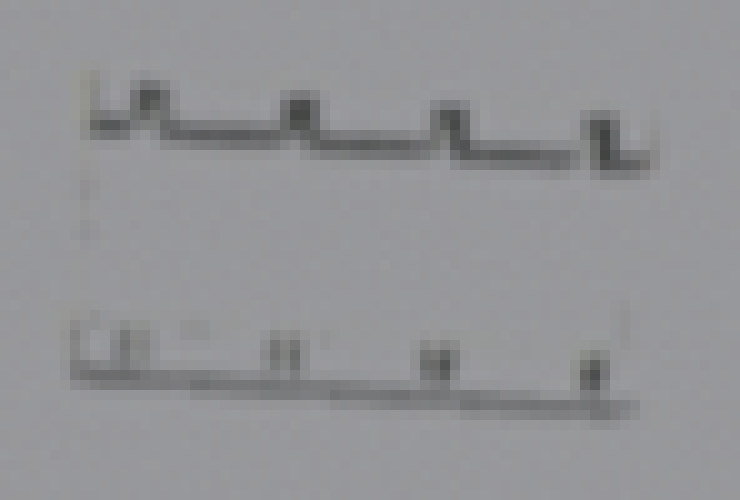

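```bash
cat > rackm.py <<'E'
from h import *
def avg(n,k=4):
    c=Cam(n);a=[c.img.astype(float)]
    for _ in range(k-1): a.append(optics.read_camera(n)["frame"].astype(float))
    c.f=np.mean(a,0);c.img=c.f.round().astype(np.uint8);return c
def cen(c,uv,rx,ry):
    g=c.f.mean(2);u,v=int(round(uv[0])),int(round(uv[1]))
    w=g[v-ry:v+ry+1,u-rx:u+rx+1]; k=np.clip(np.percentile(w,80)-8-w,0,None)
    Y,X=np.mgrid[v-ry:v+ry+1,u-rx:u+rx+1]
    return (k*X).sum()/k.sum(),(k*Y).sum()/k.sum()
def kabsch(M,W):
    M=np.array(M)[:,:2];W=np.array(W)[:,:2]
    A=M-M.mean(0);B=W-W.mean(0)
    th=np.arctan2((A[:,0]*B[:,1]-A[:,1]*B[:,0]).sum(),(A*B).sum())
    Rm=np.array([[np.cos(th),-np.sin(th)],[np.sin(th),np.cos(th)]])
    t=W.mean(0)-Rm@M.mean(0); return t,th,(W-(M@Rm.T+t))
E
python3 - <<'E'
from rackm import *
s=avg("side");t=avg("top")
M=[(x,y) for x in(38,-38) for y in(72,24,-24,-72)]
sp=np.array([(97,353),(148,252),(190,158),(238,68),(343,415),(385,315),(425,217),(462,124)])/9+(268,155)-.5
tp=np.array([(150,100),(300,113),(450,122),(600,132),(132,348),(285,352),(438,362),(592,375)])/10+(258,207)-.5
sr=np.array([cen(s,p,2,2) if i>=4 else p for i,p in enumerate(sp)])
tr=np.array([cen(t,p,2,2) if i>=4 else p for i,p in enumerate(tp)])
print((sr-sp).round(1).tolist(),(tr-tp).round(1).tolist())
for c,p in((s,sr),(t,tr)):
    W=c.plane(p,.048)*1000
    T,th,res=kabsch(M,W);print(c.n,T.round(1),np.degrees(th).round(2));print(res.round(1).tolist())
for a,b in zip(sr,tr):
    p,e=tri(s,a,t,b);print(p.round(4),e.round(4))
E
```

```text
[[0.0, 0.0], [0.0, 0.0], [0.0, 0.0], [0.0, 0.0], [0.3, 0.4], [0.3, 0.2], [0.1, 0.2], [0.5, 0.2]] [[0.0, 0.0], [0.0, 0.0], [0.0, 0.0], [0.0, 0.0], [-0.5, 0.3], [0.2, 0.4], [0.1, 0.4], [0.2, 0.1]]
side [ 484.5 -173.7] -3.04
[[0.4, 0.3], [0.1, -0.8], [1.3, -0.2], [0.2, -0.7], [-1.1, 0.3], [-0.7, 0.5], [0.2, 0.4], [-0.4, 0.2]]
top [ 487.  -171.2] -2.03
[[2.0, 0.0], [0.9, -0.0], [1.1, -0.2], [1.0, -0.4], [-2.2, 2.6], [-0.8, 0.1], [-1.0, -0.4], [-1.0, -1.7]]
[ 0.5276 -0.1006  0.0508] 0.0031
[ 0.5246 -0.1485  0.0517] 0.0034
[ 0.5234 -0.1965  0.051 ] 0.003
[ 0.5206 -0.2447  0.051 ] 0.0048
[ 0.4489 -0.0952  0.0521] 0.0005
[ 0.4479 -0.1458  0.0493] 0.0021
[ 0.4462 -0.1942  0.0489] 0.0018
[ 0.4439 -0.2437  0.0478] 0.0031
```

```bash
cat >> rackm.py <<'E'
def ori(yaw):
    c,s=np.cos(yaw),np.sin(yaw)
    return R.from_matrix(np.array([[c,s,0],[s,-c,0],[0,0,-1]])).as_rotvec()
def st(msg=""):
    o=robot.observe();print(msg,"t",round(float(o["t"]),1),"p",np.round(o["tool_pos"],4),"f",np.round(o["contact_force"],1),"op",round(float(o["opening"]),4));return o
def bestyaw(p,yaws):
    q0=np.array(robot.observe()["joint_positions"]);b=None
    for y in yaws:
        q=robot.ik(p,ori(y))
        if q is not None:
            d=np.abs(np.array(q)-q0).max()
            if b is None or d<b[0]: b=(d,y,q)
    return b
E
python3 - <<'E'
from rackm import *
A=np.array([.4956,.3136]);B=np.array([.4321,.1028]);d=(A-B)/np.linalg.norm(A-B)
print(np.degrees(np.arctan2(d[1],d[0])))
yw=np.arctan2(d[1],d[0])-np.pi/2
for nm,p,y0 in (("A",[*A,.16],yw),("B",[*B,.16],yw),("C",[*(A+B)/2,.2],yw),("Cs",[*(A+B)/2,.2],yw+np.pi/2),("mat",[.6965,.0195,.15],0),("rack",[.486,-.1,.2],np.pi/2),("rack4",[.486,-.245,.2],np.pi/2)):
    for y in (y0,y0+np.pi,y0-np.pi):
        q=robot.ik(p,ori(y)); print(nm,round(y,2),None if q is None else np.round(q,2))
E
```

```text
73.23594438328016
A -0.29 [-0.7   0.73  0.1   1.76 -0.11  0.65 -0.83]
A 2.85 [-0.27  0.8  -0.66  1.74  0.64  0.83  1.61]
A -3.43 [-0.27  0.8  -0.66  1.74  0.64  0.83  1.61]
B -0.29 [-0.39  0.6   0.08  2.17 -0.12  0.38 -0.51]
B 2.85 [ 0.07  0.65 -0.64  2.15  0.74  0.57  1.72]
B -3.43 [ 0.07  0.65 -0.64  2.15  0.74  0.57  1.72]
C -0.29 [-0.58  0.59  0.1   1.96 -0.1   0.6  -0.7 ]
C 2.85 [-0.09  0.66 -0.7   1.93  0.6   0.77  1.72]
C -3.43 [-0.09  0.66 -0.7   1.93  0.6   0.77  1.72]
Cs 1.28 [-0.34  0.59 -0.27  1.94  0.25  0.64  0.5 ]
Cs 4.42 [-0.85  0.65  0.56  1.97 -0.54  0.67 -1.81]
Cs -1.86 [-0.85  0.65  0.56  1.97 -0.54  0.67 -1.81]
mat 0 [-0.1   0.88  0.01  1.4  -0.01  0.86 -0.08]
mat 3.14 [ 0.27  0.98 -0.8   1.38  0.74  1.09  2.5 ]
mat -3.14 [ 0.27  0.98 -0.8   1.38  0.74  1.09  2.5 ]
rack 1.57 [ 0.38  0.59 -0.43  1.97  0.39  0.65  1.27]
rack 4.71 [-0.16  0.61  0.43  2.   -0.43  0.62 -1.01]
rack -1.57 [-0.16  0.61  0.43  2.   -0.43  0.62 -1.01]
rack4 1.57 [ 0.66  0.65 -0.46  1.84  0.41  0.75  1.55]
rack4 4.71 [ 0.17  0.65  0.35  1.86 -0.33  0.69 -0.85]
rack4 -1.57 [ 0.17  0.65  0.35  1.86 -0.33  0.69 -0.85]
```

Run:
```python
from rackm import *
yw=np.radians(-16.76)
robot.move_pose([.4956,.3136,.16],ori(yw)); robot.set_gripper(.045,30)
st()
robot.move_linear([.4956,.3136,.115],.1); st()
c=Cam("side"); c.crop("s3",190,230,330,350,5,c.proj([.4956,.3136,.115]))
```

```text
t 2.6 p [0.4955 0.3138 0.16  ] f [ 0.2 -0.2  0.5] op 0.0451
 t 3.2 p [0.4958 0.3136 0.1151] f [-0.3  0.4  0.6] op 0.0449
```

View pics/s3.png

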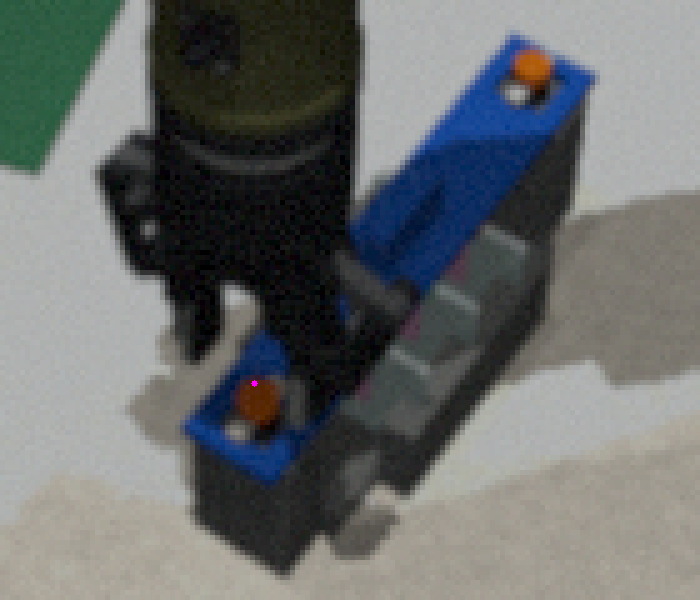

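Run:
```python
from rackm import *
robot.move_linear([.4956,.3136,.0985],.08); st()
robot.set_gripper(.0,40); st("closed")
robot.move_linear([.4956,.3136,.1055],.05); st("up")
robot.move_linear([.4956,.3136,.1115],.05); st("up")
c=Cam("side"); c.crop("s4",190,230,330,350,5)
```

```text
t 3.6 p [0.4952 0.3134 0.098 ] f [ 0.2  0.1 -0.3] op 0.0447
closed t 4.0 p [0.4952 0.3139 0.0989] f [-2.7 -0.1  3.7] op 0.0151
up t 4.3 p [0.4953 0.3138 0.106 ] f [-3.2  1.1  3.9] op 0.015
up t 4.6 p [0.4952 0.3138 0.1111] f [-1.   2.7 -6.7] op 0.0148
```

View pics/s4.png

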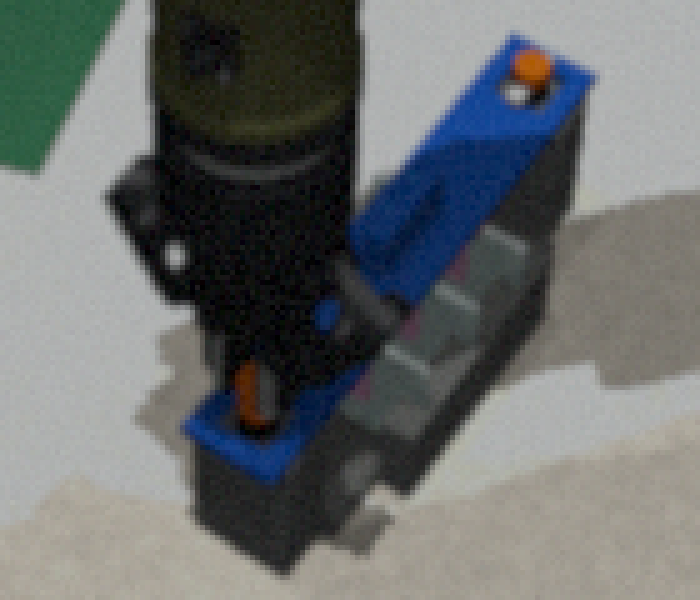

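Run:
```python
from rackm import *
robot.move_linear([.4956,.3136,.1135],.05); st("up")
robot.set_gripper(.05,40); st("open")
robot.move_linear([.4956,.3136,.165],.2); 
yw=np.radians(-16.76)
robot.move_pose([.4321,.1028,.165],ori(yw)); st()
c=avg("side",2); c.crop("s5",190,230,330,350,5)
```

```text
up t 4.9 p [0.4952 0.3138 0.1114] f [  1.9   4.  -21.8] op 0.0149
open t 5.3 p [0.4962 0.3135 0.1143] f [-0.2 -0.6 -0.7] op 0.05
 t 6.6 p [0.4332 0.1044 0.1648] f [-0.2  0.8  0.1] op 0.0499
```

View pics/s5.png

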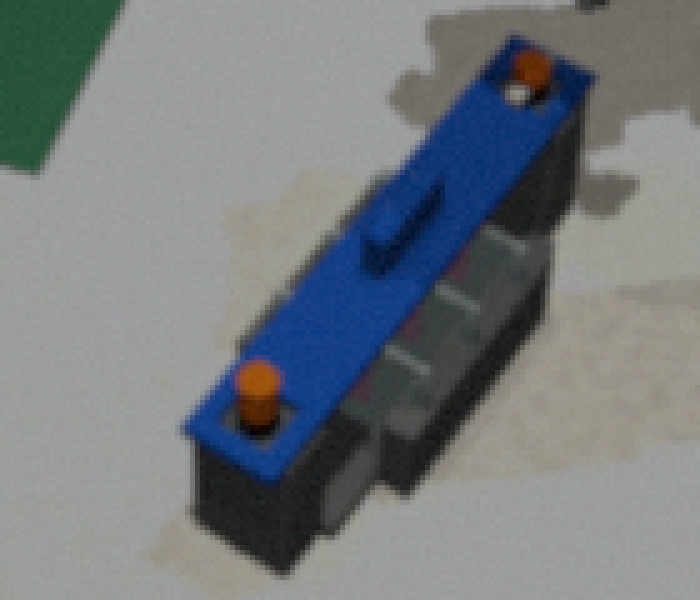

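Run:
```python
from rackm import *
B=[.4324,.1034]
robot.move_linear([*B,.115],.15); c=Cam("side"); c.crop("s6",190,200,330,320,5)
robot.move_linear([*B,.0985],.08); st()
robot.set_gripper(.0,40); st("closed")
robot.move_linear([*B,.1085],.05); st("up")
robot.move_linear([*B,.1135],.05); st("up")
robot.set_gripper(.05,40); st("open")
robot.move_linear([*B,.20],.25)
c=avg("side",2); c.crop("s7",190,230,330,350,5)
```

```text
t 7.6 p [0.4325 0.1034 0.0988] f [-0.5 -0.3 -0.4] op 0.0499
closed t 8.0 p [0.4322 0.1036 0.0988] f [-1.9  0.3  3.6] op 0.015
up t 8.4 p [0.4322 0.1036 0.109 ] f [-2.8  1.3  3.6] op 0.0151
up t 8.6 p [0.4321 0.1032 0.1135] f [-1.9  0.6 -3.1] op 0.0148
open t 9.1 p [0.4328 0.1033 0.1136] f [0.6 0.1 0.6] op 0.0503
```

View pics/s7.png

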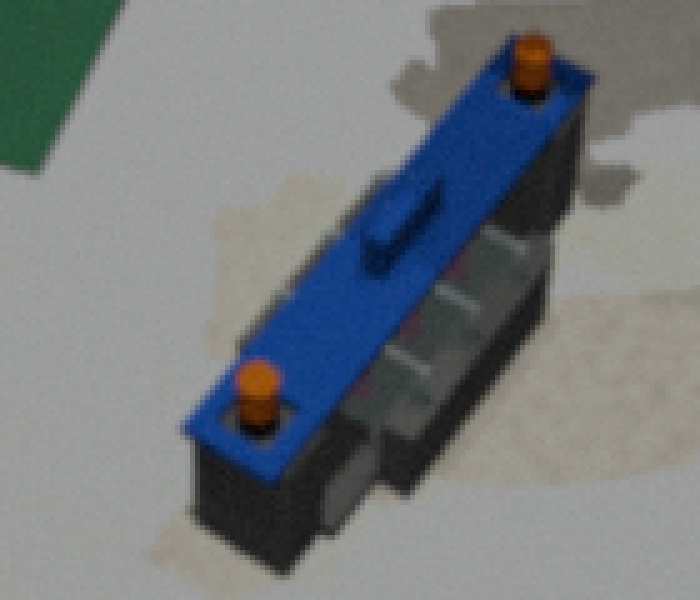

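View pics/s6.png

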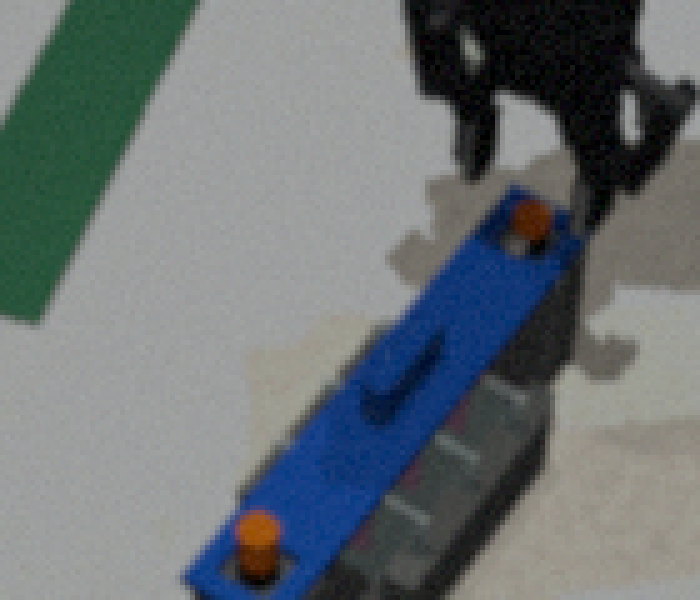

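Run:
```python
from rackm import *
yw=np.radians(-16.76); C=[.4639,.2084]
robot.move_pose([*C,.18],ori(yw)); robot.move_linear([*C,.130],.15); st()
c=Cam("side"); c.crop("s8",190,200,330,320,5)
robot.move_linear([*C,.097],.1);st()
robot.set_gripper(0,60); st("grip")
robot.move_linear([*C,.112],.06);st()
c=Cam("side"); c.crop("s9",190,200,330,340,5)
```

```text
t 10.7 p [0.4639 0.2072 0.1301] f [-0.7 -0.3 -0.1] op 0.0502
 t 11.2 p [0.4641 0.2084 0.0974] f [-0.6 -0.2 -0.1] op 0.0498
grip t 11.6 p [0.4643 0.2085 0.0977] f [-0.1 -1.2  6.5] op 0.011
 t 12.0 p [0.4642 0.2085 0.1125] f [ 0.1 -0.3 -1.3] op 0.0107
```

View pics/s8.png

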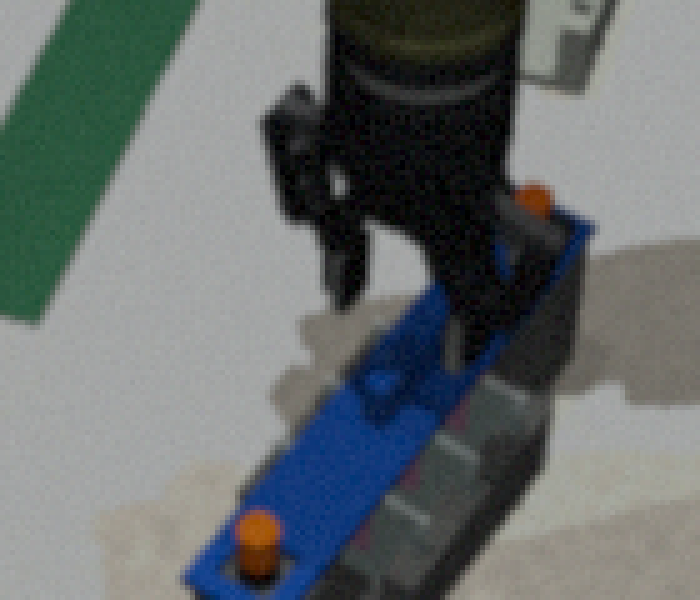

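View pics/s9.png

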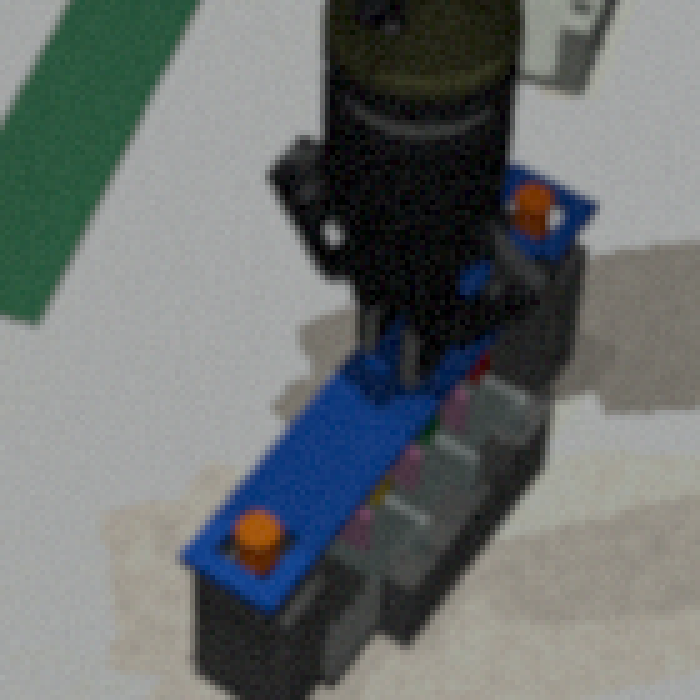

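Run:
```python
from rackm import *
C=[.4639,.2084]; Mt=[.6965,.0195]
robot.move_linear([*C,.175],.15);st()
robot.move_linear([*Mt,.175],.22,ori(0.0));st()
robot.move_linear([*Mt,.035],.2);st()
robot.move_linear([*Mt,.0145],.04);st()
robot.move_linear([*Mt,.0125],.03);st()
c=Cam("side"); c.crop("s10",150,150,290,280,5)
```

```text
t 12.6 p [0.4635 0.2083 0.1745] f [-0.3 -0.4 -0.4] op 0.0111
 t 14.2 p [0.6957 0.0206 0.1747] f [-0.2 -0.9 -0.6] op 0.0106
 t 15.0 p [0.6977 0.0197 0.0364] f [ 0.6  0.2 -0.6] op 0.0111
 t 15.7 p [0.6965 0.0194 0.0143] f [-0.3 -0.2 -0.3] op 0.0107
 t 15.9 p [0.697  0.0195 0.0128] f [ 0.4  0.1 -0.6] op 0.0108
```

View pics/s10.png

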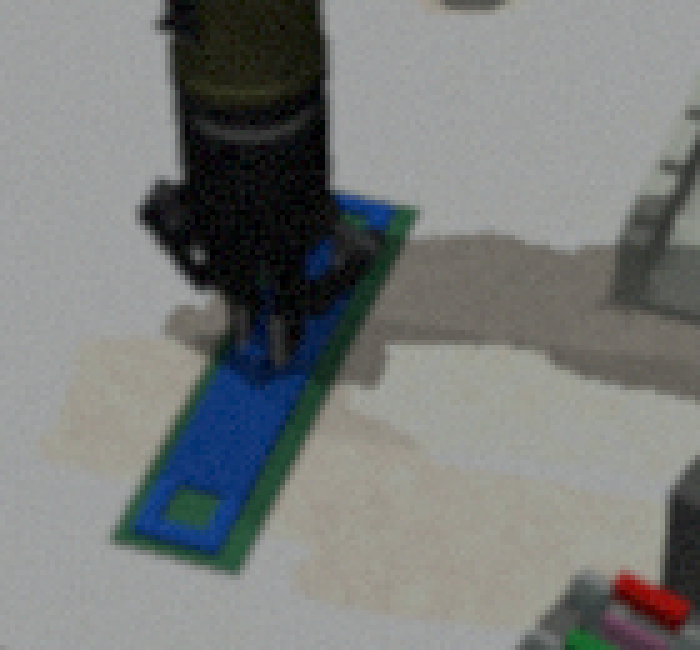

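Run:
```python
from rackm import *
x,y=.6952,.0195
for z in (.0115,.0105,.0095,.0085):
    robot.move_linear([x,y,z],.02);o=st()
    if o["contact_force"][2]>4: break
robot.set_gripper(.045,60);st("rel")
robot.move_linear([x,y,.08],.2)
robot.move_pose([.60,.12,.25],ori(1.28));st()
s=avg("side",3);t=avg("top",3)
s.crop("s11",150,140,340,350,3);t.crop("t11",120,130,340,280,3)
```

```text
t 16.2 p [0.697  0.0195 0.0129] f [2.5 0.1 5.3] op 0.0109
rel t 16.6 p [0.6947 0.0195 0.0111] f [-0.9  0.6 -0.4] op 0.0451
 t 18.0 p [0.5997 0.1186 0.2484] f [ 0.7 -0.  -1.1] op 0.0452
```

View pics/s11.png

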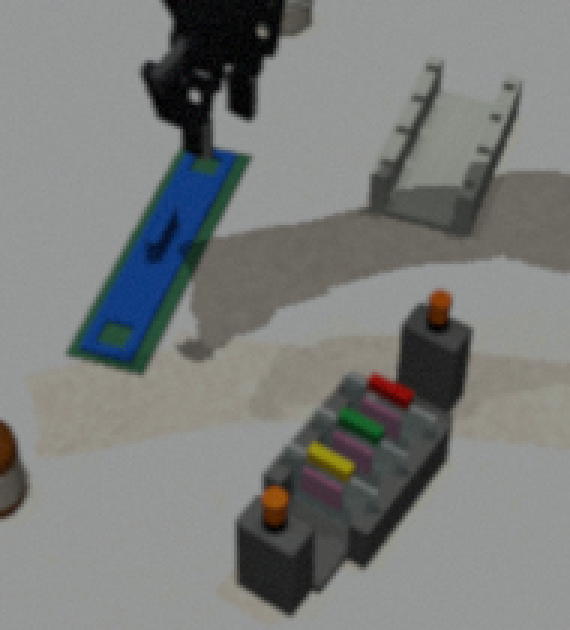

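View pics/t11.png

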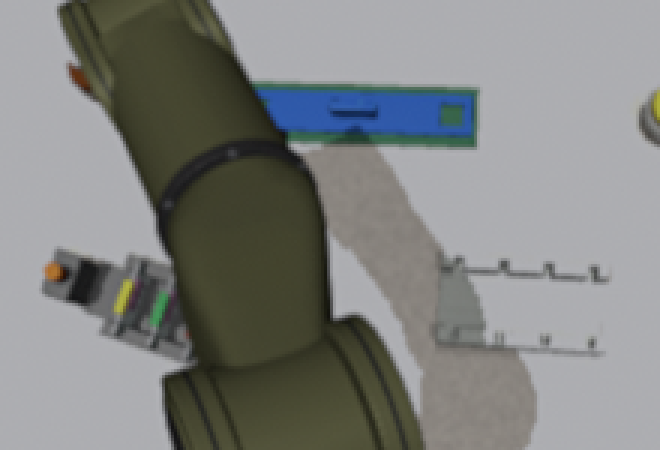

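```bash
cat >> rackm.py <<'E'
COL={"yellow":((22,120,80),(34,255,255)),"green":((52,170,90),(70,255,255)),"red":((0,170,90),(4,255,255))}
def rect(c,nm,z,box):
    m=cv2.inRange(c.hsv(),*map(np.array,COL[nm]));k=np.zeros_like(m);x0,y0,x1,y1=box;k[y0:y1,x0:x1]=255;m&=k
    cs=cv2.findContours(m,0,2)[0]
    if not cs: return None
    cs=max(cs,key=cv2.contourArea)
    mm=cv2.moments(m,True);ce=(mm["m10"]/mm["m00"],mm["m01"]/mm["m00"])
    return ce,mm["m00"],c.plane([ce],z)[0]
E
python3 - <<'E'
from rackm import *
s=avg("side",3);t=avg("top",3)
for nm in COL:
    a=rect(s,nm,.08,(220,240,340,350));b=rect(t,nm,.083,(140,210,220,260))
    print(nm,a and (np.round(a[0],1),a[1],a[2].round(4)),b and (np.round(b[0],1),b[1],b[2].round(4)),(tri(s,a[0],t,b[0])) if a and b else '')
E
```

```text
yellow (array([259.9, 293. ]), 99.0, array([0.4739, 0.2457, 0.08  ])) (array([160.9, 228.7]), 37.0, array([0.4758, 0.2465, 0.083 ])) (array([0.47481541, 0.24672126, 0.08139708]), np.float64(0.0022820610513453986))
green (array([269.8, 280. ]), 30.0, array([0.4634, 0.2056, 0.08  ])) None 
red (array([280.6, 269.1]), 53.0, array([0.4487, 0.1686, 0.08  ])) None
```

Run:
```python
from rackm import *
P=[.4752,.2467]; yt=np.radians(73.24)
robot.set_gripper(.026,40)
robot.move_pose([*P,.16],ori(yt)); robot.move_linear([*P,.095],.15); st()
c=Cam("side"); c.crop("s12",190,200,330,340,5)
robot.move_linear([*P,.058],.08);st()
robot.set_gripper(0,40); st("grip")
robot.move_linear([*P,.075],.06);st()
c=Cam("side"); c.crop("s13",190,200,330,340,5)
```

```text
t 20.3 p [0.4764 0.2463 0.0955] f [-0.4 -0.5 -0.5] op 0.0262
 t 21.0 p [0.4753 0.2468 0.0581] f [ 0.5 -0.6  0.4] op 0.0262
grip t 21.3 p [0.4753 0.2463 0.0585] f [-1.3 -1.3  4. ] op 0.0098
 t 21.7 p [0.4756 0.2469 0.0755] f [ 0.3  0.1 -0.4] op 0.0093
```

View pics/s12.png

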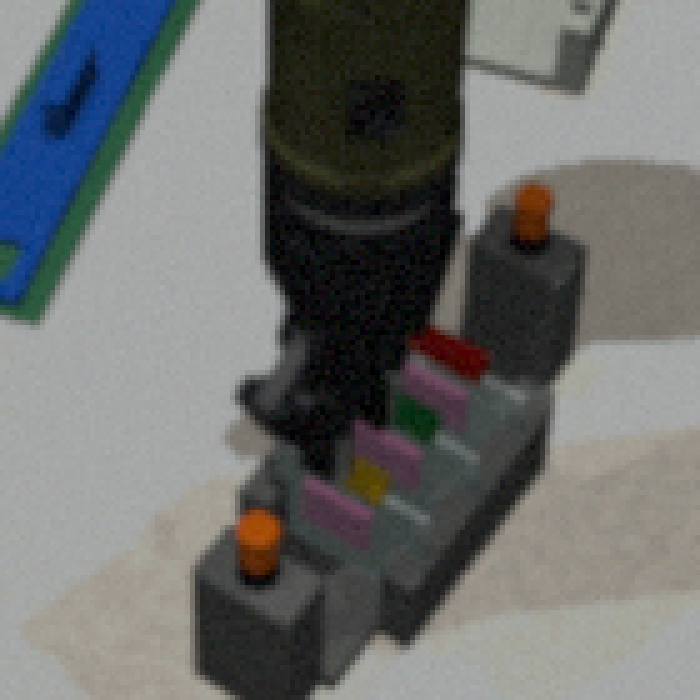

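View pics/s13.png

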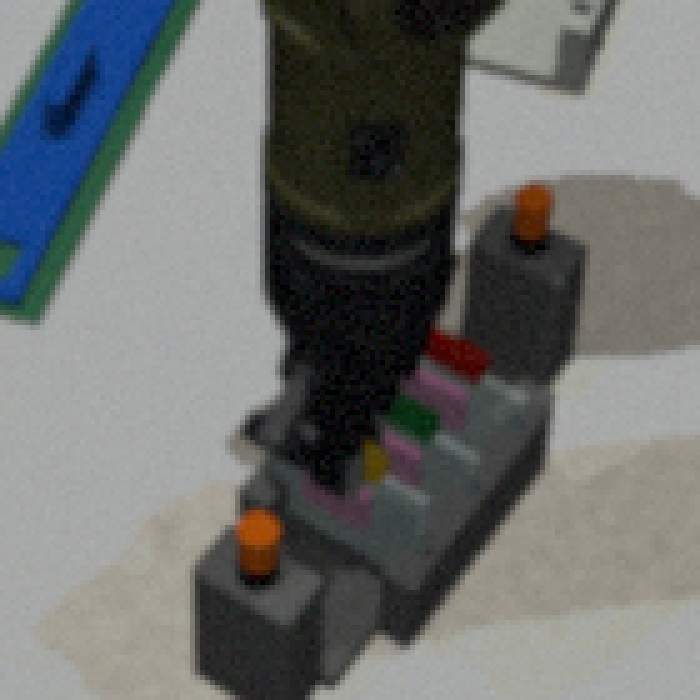

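Run:
```python
from rackm import *
W=np.array([[ 0.5276,-0.1006],[0.5246,-0.1485],[0.5234,-0.1965],[0.5206,-0.2447],[0.4489,-0.0952],[0.4479,-0.1458],[0.4462,-0.1942],[0.4439,-0.2437]])*1000
M=[(x,y) for x in(38,-38) for y in(72,24,-24,-72)]
T,th,res=kabsch(M,W);print(T,np.degrees(th),res.round(1).tolist())
th=np.radians(-2.9);Rm=np.array([[np.cos(th),-np.sin(th)],[np.sin(th),np.cos(th)]])
p=(T+Rm@[0,-24])/1000;print(p)
robot.move_linear([.4752,.2467,.185],.2)
yt=np.radians(90)+th
robot.move_linear([*p,.185],.25,ori(yt));st()
robot.move_linear([*p,.106],.2);st()
s=avg("side",3);s.crop("s14",255,130,345,230,7);t=avg("top",3);t.crop("t14",240,190,350,270,6)
```

```text
[ 485.3875 -171.15  ] -2.2278122712462998 [[1.4, 0.1], [0.3, 0.1], [1.0, 0.1], [0.0, -0.1], [-1.3, 2.5], [-0.4, -0.1], [-0.3, -0.5], [-0.7, -2.1]]
[ 0.48417327 -0.19511926]
 t 24.4 p [ 0.4843 -0.1938  0.1851] f [-0.3  0.6 -1.1] op 0.0091
 t 24.9 p [ 0.4847 -0.1944  0.1064] f [ 0.8  0.7 -0.6] op 0.0093
```

View pics/s14.png

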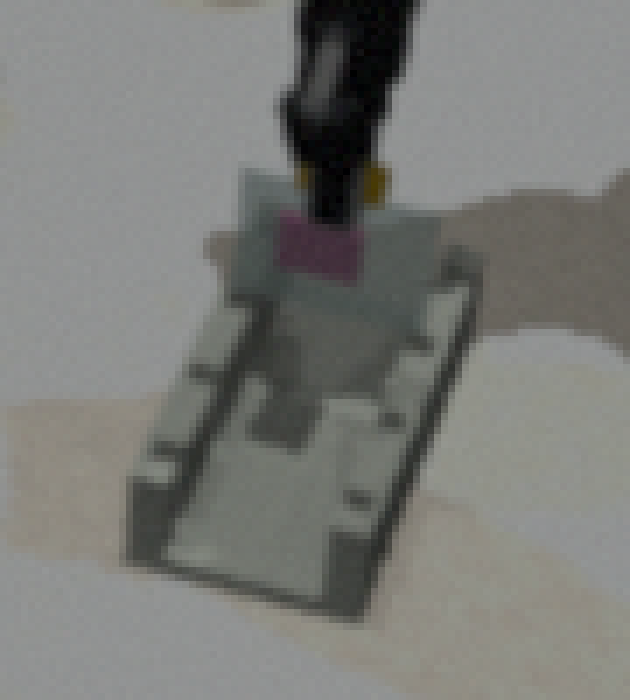

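View pics/t14.png

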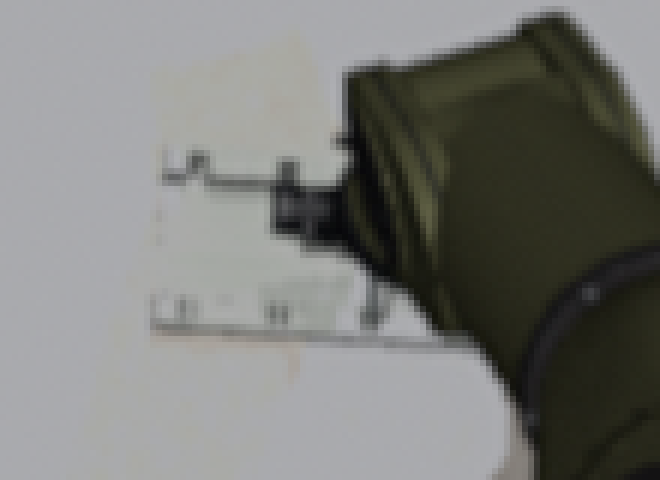

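Run:
```python
from rackm import *
o=robot.observe();p=np.array(o["tool_pos"]);th=np.radians(-2.9)
ex=np.array([np.cos(th),np.sin(th),0]);
X=[p+ex*a+[0,0,b] for a in(-.04,.04) for b in(-.05,.013)]
X+=[p+ex*a+[0,0,b] for a in(-.018,.018) for b in(.025,)]
s=avg("side",6);u=s.proj(X);print(u.round(1))
x0,y0,x1,y1,k=275,140,335,195,12
im=cv2.resize(s.img[y0:y1,x0:x1,::-1],None,fx=k,fy=k,interpolation=cv2.INTER_CUBIC)
im=cv2.convertScaleAbs(im,alpha=1.6,beta=-40)
for a in u: cv2.drawMarker(im,(int((a[0]-x0+.5)*k),int((a[1]-y0+.5)*k)),(255,0,255),0,14,1)
# slot centre line per hypotheses
for T,col in(((.4845,-.1737),(0,0,255)),((.4854,-.17115),(0,255,0))):
    Rm=R.from_euler('z',th).as_matrix()
    v=s.proj([np.array([*T,0])+Rm@[xx,-.024,.048] for xx in(-.038,.038)])
    for a in v: cv2.drawMarker(im,(int((a[0]-x0+.5)*k),int((a[1]-y0+.5)*k)),col,1,14,1)
cv2.imwrite("pics/s15.png",im)
```

```text
[[315.2 176.9]
 [317.5 159.3]
 [287.8 170. ]
 [289.3 152.5]
 [310.1 153.9]
 [297.3 150.9]]
```

View pics/s15.png

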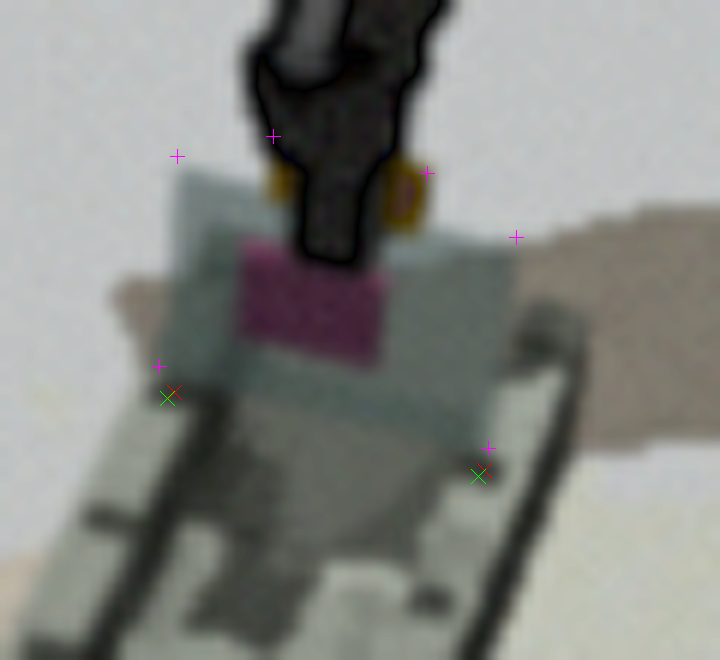

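Run:
```python
from rackm import *
o=robot.observe();p=np.array(o["tool_pos"]);th=np.radians(-2.9)
ex=np.array([np.cos(th),np.sin(th),0]);ey=np.array([-np.sin(th),np.cos(th),0])
s=avg("side",10)
X=[p+ex*a+ey*.002+[0,0,b] for a,b in((-.04,-.05),(-.04,.013),(.04,.013),(.04,-.05))]
Y=[p+ex*a+ey*c+[0,0,b] for a in(-.018,.018) for b,c in((.025,.005),(.025,-.005),(.011,.005))]
Z=[p+ey*.005+ex*a for a in (-.011,.011)]
x0,y0,x1,y1,k=280,144,328,190,16
im=cv2.resize(np.clip((s.f[y0:y1,x0:x1,::-1]-40)*1.7,0,255).astype(np.uint8),None,fx=k,fy=k,interpolation=cv2.INTER_NEAREST)[:600]
for L,c in((X,(255,0,255)),(Y,(0,0,255)),(Z,(0,255,0))):
    for a in s.proj(L): cv2.drawMarker(im,(int((a[0]-x0+.5)*k),int((a[1]-y0+.5)*k)),c,0,14,1)
cv2.imwrite("pics/s16.png",im)
```

```text
(no output)
```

View pics/s16.png

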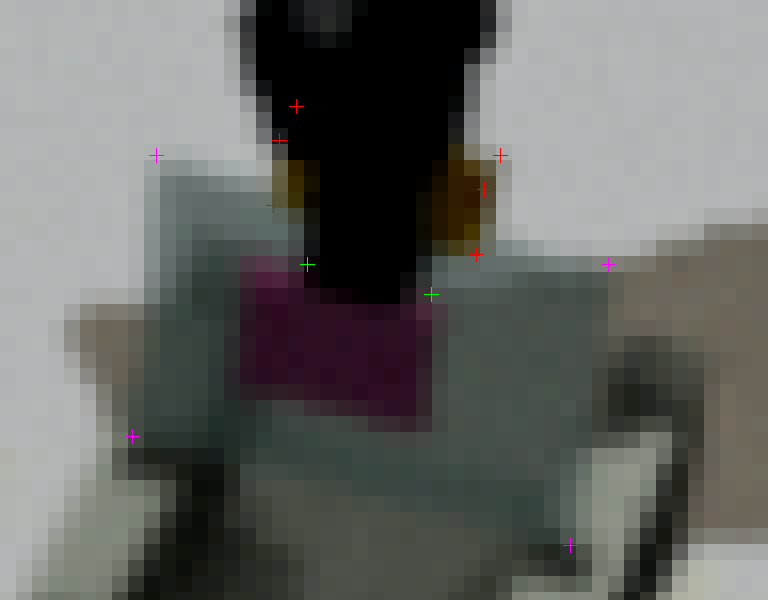

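```bash
cat >> rackm.py <<'E'
def lower(x,y,zs,lim=4.0,v=.04):
    for z in zs:
        robot.move_linear([x,y,z],v);o=robot.observe();f=o["contact_force"]
        if f[2]>lim or np.hypot(f[0],f[1])>6: st("contact");return False
    st("ok");return True
E
python3 - <<'E'
from rackm import *
ok=lower(.4838,-.1975,[.103,.0995,.097,.0945,.092,.088]);
s=avg("side",6)
x0,y0,x1,y1,k=270,140,335,200,10
im=cv2.resize(np.clip((s.f[y0:y1,x0:x1,::-1]-40)*1.7,0,255).astype(np.uint8),None,fx=k,fy=k,interpolation=cv2.INTER_NEAREST)
cv2.imwrite("pics/s17.png",im)
E
```

```text
ok t 27.5 p [ 0.4836 -0.1974  0.0877] f [-0.   0.2 -0.6] op 0.0091
```

View pics/s17.png

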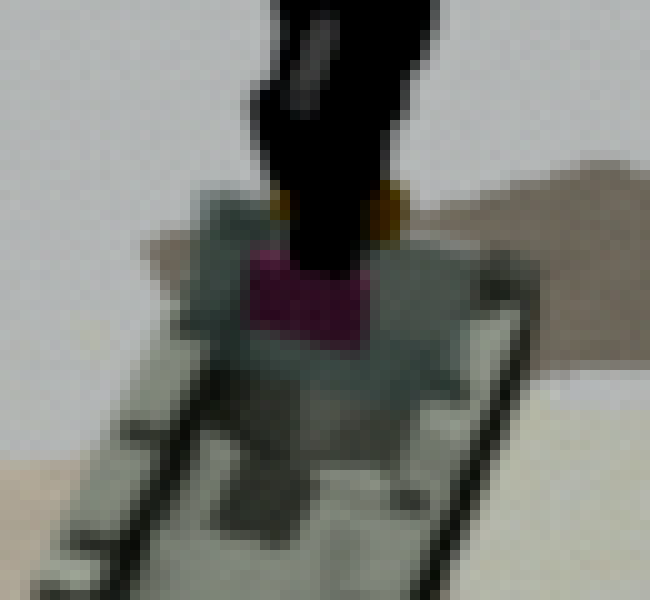

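In the slots (bottom of the glass now enters at the notches (190,335) and (450,390)), without contact. Continue down.

Run:
```python
from rackm import *
# centring feel: nudge along y both ways at partial depth
lower(.4838,-.1975,[.08,.072,.065,.0605,.059,.058,.057,.056],4,.05)
robot.set_gripper(.022,40);st("rel")
robot.move_linear([.4838,-.1975,.11],.15);robot.move_linear([.4838,-.1,.2],.25);st()
s=avg("side",4);s.crop("s18",255,130,345,230,7)
```

```text
contact t 29.5 p [ 0.4839 -0.1976  0.0585] f [-1.8 -0.4  4.8] op 0.0094
rel t 29.8 p [ 0.4838 -0.1975  0.0579] f [ 0.7 -0.1  0.6] op 0.0221
 t 30.9 p [ 0.4829 -0.1014  0.1989] f [ 0.1 -1.1 -0.4] op 0.0221
```

View pics/s18.png

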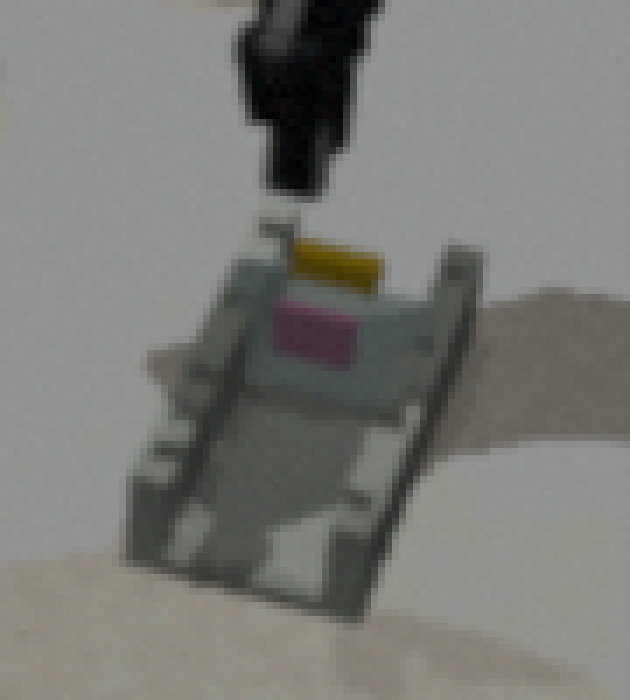

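```bash
cat > slide.py <<'E'
from rackm import *
def do(P,ry,stop=False):
    yt=np.radians(73.24); th=np.radians(-2.9)
    Rm=np.array([[np.cos(th),-np.sin(th)],[np.sin(th),np.cos(th)]])
    D=np.array([.485,-.1735])+Rm@[0,ry]
    robot.set_gripper(.026,40)
    robot.move_pose([*P,.17],ori(yt)); robot.move_linear([*P,.095],.2)
    robot.move_linear([*P,.058],.1);st()
    robot.set_gripper(0,40);o=st("grip")
    assert .007<o["opening"]<.012
    robot.move_linear([*P,.075],.06);st()
    robot.move_linear([*P,.185],.2)
    robot.move_linear([*D,.185],.25,ori(np.pi/2+th))
    robot.move_linear([*D,.106],.2)
    if not lower(*D,[.103,.0995,.097,.0945,.092,.088]): print("blocked");return
    lower(*D,[.075,.065,.0605,.059,.058,.057,.056],4,.06)
    c=Cam("side");c.crop("in%d"%ry,255,130,345,230,7)
    if robot.observe()["tool_pos"][2]>.061: print("HIGH");return
    robot.set_gripper(.022,40);st("rel")
    robot.move_linear([*D,.12],.2)
    robot.move_linear([.47,.02,.2],.3);st()
E
python3 - <<'E'
from slide import *
do([.4639,.2084],24)
s=avg("side",3);s.crop("s19",190,130,340,330,3);t=Cam("top");t.crop("t19",120,130,340,280,3)
E
```

```text
t 33.6 p [0.4643 0.2086 0.0587] f [ 0.2 -0.4  0.4] op 0.0259
grip t 33.9 p [0.4643 0.208  0.0589] f [-0.5 -1.4  5.7] op 0.0094
 t 34.3 p [0.4643 0.2086 0.0755] f [ 0.6 -0.1 -1.1] op 0.0092Traceback (most recent call last):
  File "<stdin>", line 2, in <module>
  File "slide.py", line 13, in do
    robot.move_linear([*D,.185],.25,ori(np.pi/2+th))
    ~~~~~~~~~~~~~~~~~^^^^^^^^^^^^^^^^^^^^^^^^^^^^^^^
rig.IKError: the arm cannot follow that straight line within its joint ranges
```

```bash
sed -i 's|    robot.move_linear(\[\*D,.185\],.25,ori(np.pi/2+th))|    robot.move_linear([.54,.04,.185],.25,ori(np.radians(80)));robot.move_linear([*D,.185],.25,ori(np.pi/2+th))|; s|robot.move_linear(\[.47,.02,.2\],.3)|robot.move_linear([.54,.02,.2],.3)|' slide.py
python3 - <<'E'
import re
s=open('slide.py').read()
a,b=s.split("    robot.move_linear([.54,.04",1)
head,body=a.split("    robot.set_gripper(.026,40)\n",1)
new=head.replace("def do(P,ry,stop=False):","def do(P,ry,stop=False):")+"    pick(P,yt)\n    put(D,th,ry)\ndef pick(P,yt):\n    robot.set_gripper(.026,40)\n"+body+"def put(D,th,ry):\n    robot.move_linear([.54,.04"+b
open('slide.py','w').write(new)
E
cat slide.py
python3 - <<'E'
from slide import *
th=np.radians(-2.9)
Rm=np.array([[np.cos(th),-np.sin(th)],[np.sin(th),np.cos(th)]])
put(np.array([.485,-.1735])+Rm@[0,24e-3],th,24)
s=avg("side",3);s.crop("s19",190,130,340,330,3);t=Cam("top");t.crop("t19",120,130,340,280,3)
E
```

```text
from rackm import *
def do(P,ry,stop=False):
    yt=np.radians(73.24); th=np.radians(-2.9)
    Rm=np.array([[np.cos(th),-np.sin(th)],[np.sin(th),np.cos(th)]])
    D=np.array([.485,-.1735])+Rm@[0,ry]
    pick(P,yt)
    put(D,th,ry)
def pick(P,yt):
    robot.set_gripper(.026,40)
    robot.move_pose([*P,.17],ori(yt)); robot.move_linear([*P,.095],.2)
    robot.move_linear([*P,.058],.1);st()
    robot.set_gripper(0,40);o=st("grip")
    assert .007<o["opening"]<.012
    robot.move_linear([*P,.075],.06);st()
    robot.move_linear([*P,.185],.2)
def put(D,th,ry):
    robot.move_linear([.54,.04,.185],.25,ori(np.radians(80)));robot.move_linear([*D,.185],.25,ori(np.pi/2+th))
    robot.move_linear([*D,.106],.2)
    if not lower(*D,[.103,.0995,.097,.0945,.092,.088]): print("blocked");return
    lower(*D,[.075,.065,.0605,.059,.058,.057,.056],4,.06)
    c=Cam("side");c.crop("in%d"%ry,255,130,345,230,7)
    if robot.observe()["tool_pos"][2]>.061: print("HIGH");return
    robot.set_gripper(.022,40);st("rel")
    robot.move_linear([*D,.12],.2)
    robot.move_linear([.54,.02,.2],.3);st()
ok t 38.9 p [ 0.486  -0.1495  0.0877] f [ 0.8  0.8 -0.7] op 0.0096
contact t 40.3 p [ 0.4862 -0.1496  0.0589] f [-2.7 -0.2  8.4] op 0.0093
rel t 40.6 p [ 0.4862 -0.1495  0.0579] f [-0.6 -0.9  0.2] op 0.0221
 t 41.9 p [0.5385 0.0174 0.1985] f [ 0.4 -1.1 -0.1] op 0.0224
```

```bash
sed -i 's|Rm@\[0,ry\]|Rm@[0,ry/1000]|' slide.py
```

```text
(no output)
```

View pics/s19.png

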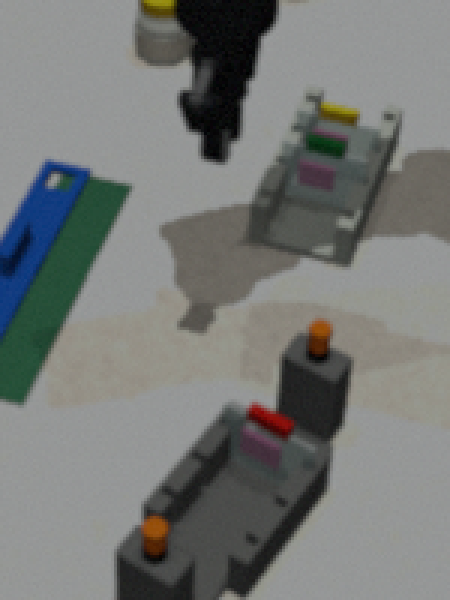

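View pics/t19.png

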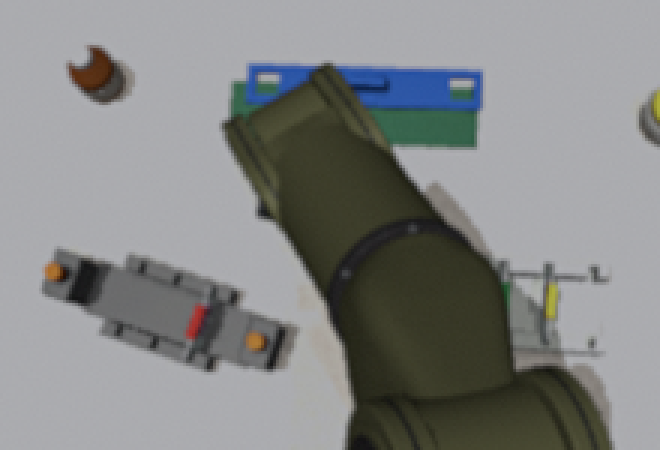

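Run:
```python
from slide import *
do([.4524,.1701],72)
robot.move_linear([.50,-.03,.30],.3)
s=avg("side",4);s.crop("s20",150,130,340,330,3);t=avg("top",4);t.crop("t20",120,130,340,280,3);st()
```

```text
t 44.1 p [0.4529 0.1702 0.0587] f [0.3 0.1 0.6] op 0.0262
grip t 44.4 p [0.4528 0.1696 0.0589] f [-0.3 -2.2  6.4] op 0.0091
 t 44.8 p [0.4527 0.1702 0.0754] f [-0.1 -0.2 -1.2] op 0.0091
ok t 49.1 p [ 0.4884 -0.1016  0.0877] f [ 0.5  0.8 -1. ] op 0.0093
contact t 50.5 p [ 0.4887 -0.1016  0.059 ] f [-1.7 -0.1  9.6] op 0.0094
rel t 50.8 p [ 0.4887 -0.1016  0.0579] f [ 0.4 -0.3 -0.6] op 0.022
 t 52.0 p [0.539  0.0195 0.1989] f [-0.4 -1.6 -0.7] op 0.0219
 t 52.9 p [ 0.4998 -0.0296  0.2993] f [ 0.3 -0.3  0.6] op 0.022
```

View pics/s20.png

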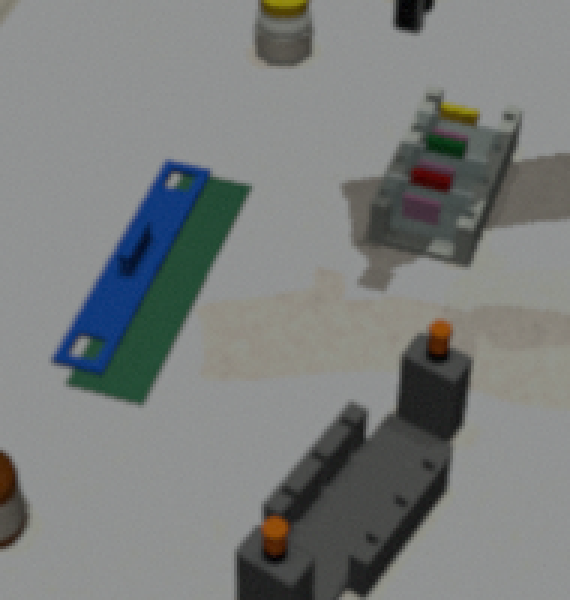

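View pics/t20.png

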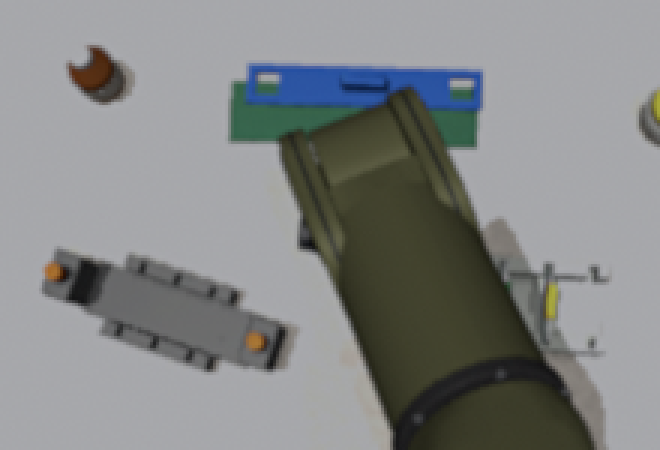

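```bash
cat > kp.py <<'E'
from rackm import *
def keeper(c,z,box):
    m=cv2.inRange(c.hsv(),np.array((100,120,40)),np.array((125,255,255)));k=np.zeros_like(m);x0,y0,x1,y1=box;k[y0:y1,x0:x1]=255;m&=k
    m=cv2.morphologyEx(m,cv2.MORPH_CLOSE,np.ones((9,9)))
    cs=max(cv2.findContours(m,0,2)[0],key=cv2.contourArea).reshape(-1,2)
    hull=cv2.convexHull(cs).reshape(-1,2)
    w=c.plane(hull,z)[:,:2]*1000
    return cv2.minAreaRect(w.astype(np.float32))
def handle(c,box):
    g=c.hsv()[...,2].astype(float);h=c.hsv();m=((h[...,0]>100)&(h[...,0]<130)&(h[...,2]<85)).astype(np.uint8)
    x0,y0,x1,y1=box;k=np.zeros_like(m);k[y0:y1,x0:x1]=1;m*=k
    return m
E
python3 - <<'E'
from kp import *
s=avg("side",4);t=avg("top",4)
print(keeper(s,.007,(150,170,235,270)));print(keeper(t,.007,(190,140,290,190)))
s.crop("s21",160,175,230,260,8);t.crop("t21",190,140,290,190,7)
E
```

```text
((724.594482421875, 10.259201049804688), (265.8951721191406, 46.35551071166992), 89.95935821533203)
((727.7661743164062, 11.036766052246094), (261.6190185546875, 45.88589859008789), 89.9793472290039)
```

View pics/s21.png

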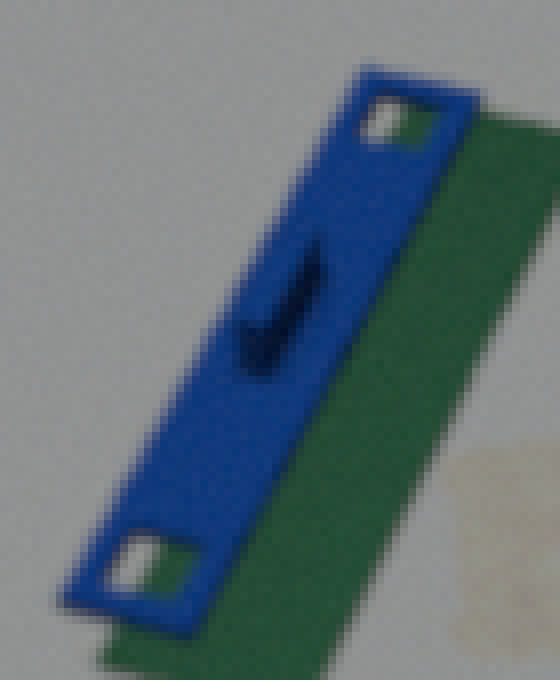

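View pics/t21.png

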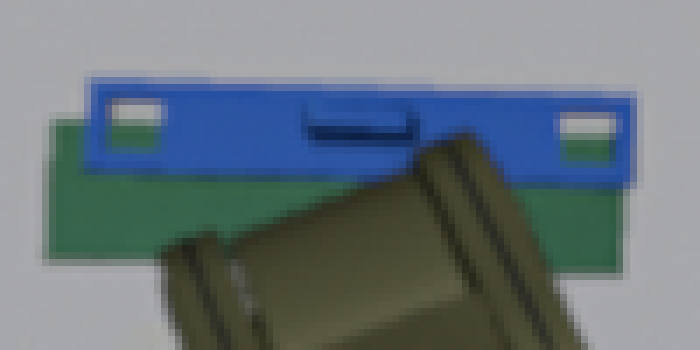

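Run:
```python
from kp import *
K=[.726,.0107]
robot.set_gripper(.045,60)
robot.move_linear([.62,.0,.2],.3,ori(0.0))
robot.move_linear([*K,.10],.25);robot.move_linear([*K,.05],.15)
c=Cam("side"); c.crop("s22",150,150,250,280,5)
robot.move_linear([*K,.0135],.1);st()
robot.set_gripper(0,60);st("grip")
robot.move_linear([*K,.04],.1);st()
c=Cam("side"); c.crop("s23",150,150,250,280,5)
```

```text
t 57.1 p [0.7255 0.0107 0.0125] f [ 0.9  0.1 -0.4] op 0.0451
grip t 57.5 p [0.7266 0.0107 0.0143] f [-0.7  0.3  3. ] op 0.011
 t 57.9 p [0.7267 0.0107 0.0412] f [-0.3  0.6 -1.8] op 0.0109
```

View pics/s22.png

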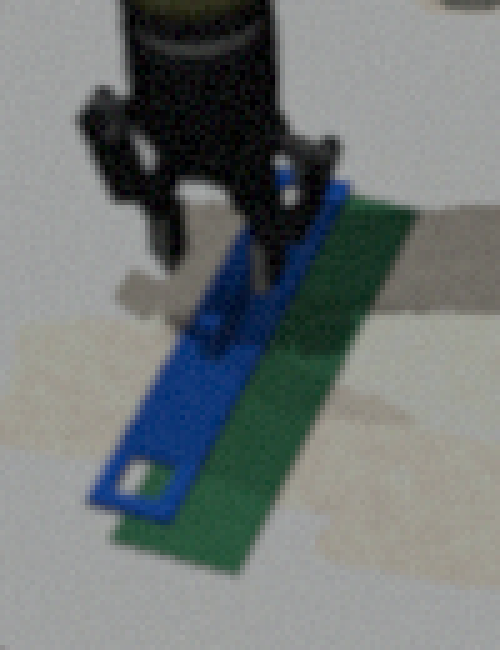

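View pics/s23.png

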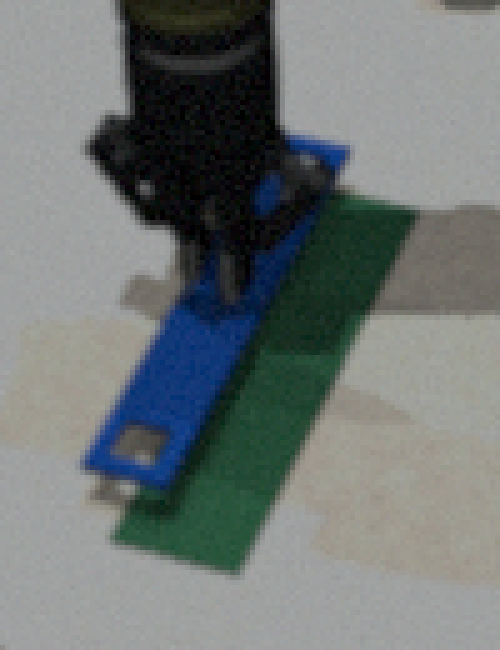

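Run:
```python
from kp import *
C=[.4639,.2084]
robot.move_linear([.7267,.0107,.18],.2)
robot.move_linear([*C,.18],.22,ori(np.radians(-16.76)));st()
robot.move_linear([*C,.133],.1);st()
s=avg("side",4);s.crop("s24",200,205,330,325,6)
```

```text
t 60.5 p [0.4649 0.2075 0.18  ] f [ 0.4  0.6 -0.8] op 0.0105
 t 61.1 p [0.4642 0.2082 0.1331] f [ 0.5  0.5 -0. ] op 0.011
```

View pics/s24.png

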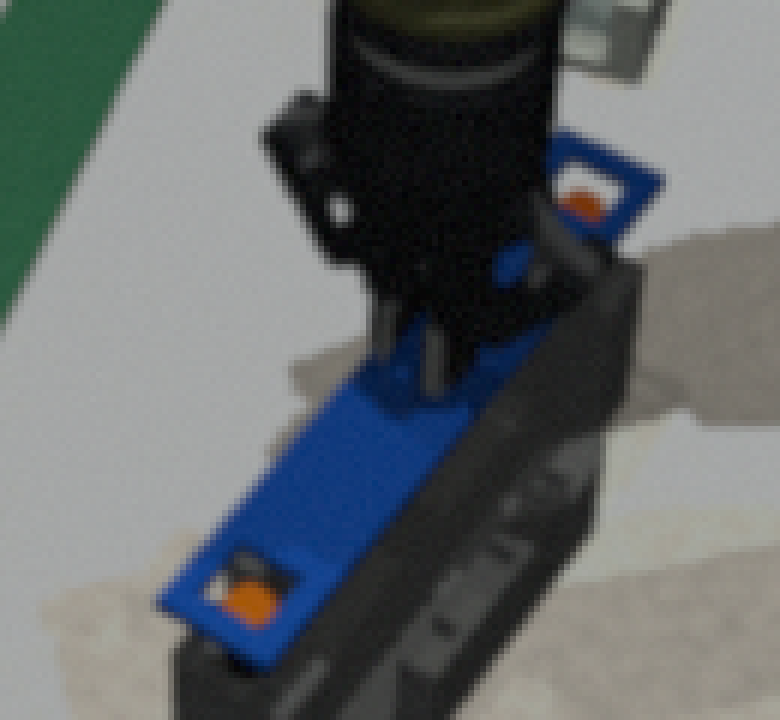

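Run:
```python
from kp import *
s=avg("side",4)
th=np.radians(73.24);d=np.array([np.cos(th),np.sin(th)]);C=np.array(robot.observe()["tool_pos"])[:2]
q=s.hsv();
for sg in(1,-1):
    e=np.array([d[1],-d[0]])
    pts=[np.r_[C+d*(sg*.11+a)+e*b,.127] for a in(-.013,.013) for b in(-.013,.013)]
    pts+=[np.r_[np.array([.4956,.3136] if sg>0 else [.4322,.1032]),.117]]
    u=s.proj(pts); x0,y0=int(u[4][0])-22,int(u[4][1])-22;k=13
    im=cv2.resize(s.img[y0:y0+44,x0:x0+44,::-1],None,fx=k,fy=k,interpolation=cv2.INTER_NEAREST);im=cv2.convertScaleAbs(im,alpha=1.5)
    for a in u: cv2.drawMarker(im,(int((a[0]-x0+.5)*k),int((a[1]-y0+.5)*k)),(255,0,255),0,14,2)
    cv2.imwrite(f"pics/h{sg}.png",im)
```

```text
(no output)
```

View pics/h1.png

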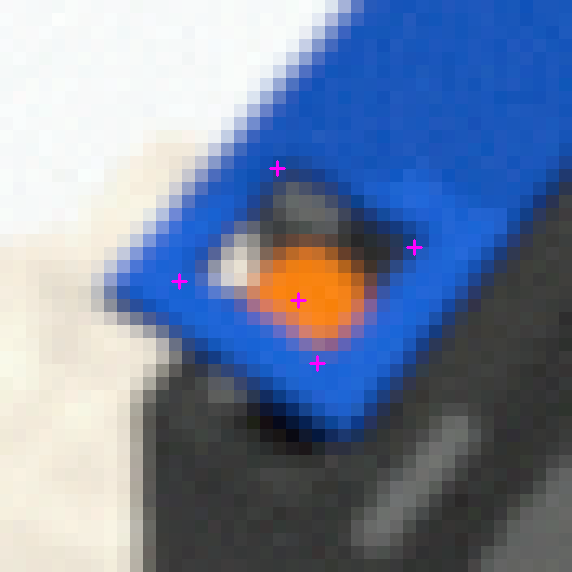

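View pics/h-1.png

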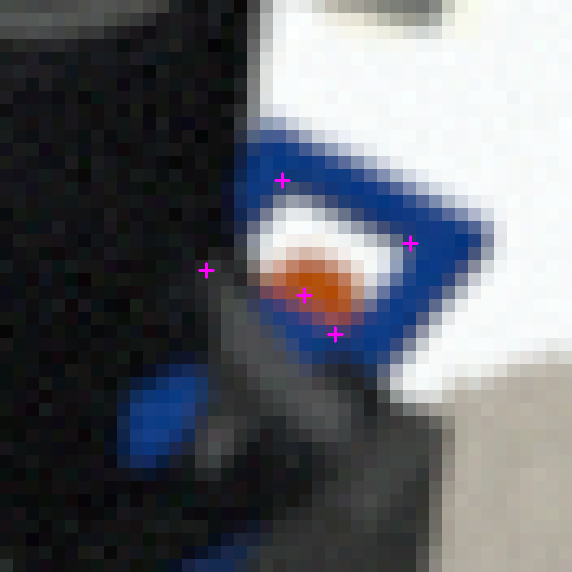

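Run:
```python
from kp import *
C=[.4639,.2084]
r=lower(*C,[.129,.126,.123,.119,.115,.111,.107,.103,.100,.099,.098,.097,.096],3.5,.04)
s=avg("side",4);s.crop("s25",200,225,330,345,6)
```

```text
contact t 64.2 p [0.464  0.2084 0.0992] f [-1.7 -0.6 12.4] op 0.0105
```

View pics/s25.png

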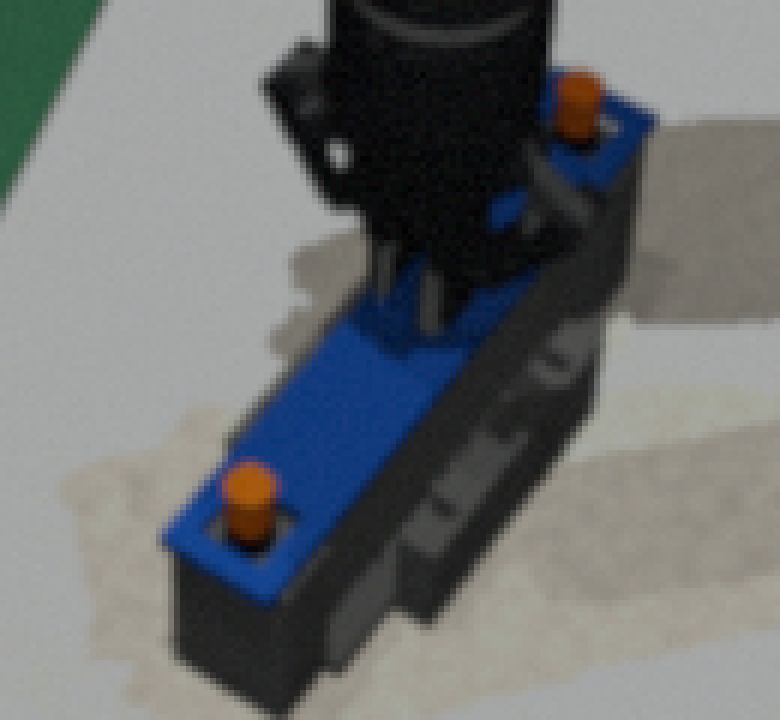

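Run:
```python
from kp import *
C=[.4639,.2084]
robot.set_gripper(.045,60);st("rel")
robot.move_linear([*C,.2],.2);robot.set_gripper(0,40)
A=[.4956,.3136]
robot.move_pose([*A,.2],ori(np.radians(-16.76)))
s=avg("side",4);s.crop("s26",200,225,330,345,6);st()
print(keeper(s,.091,(200,225,330,345)))
```

```text
rel t 64.9 p [0.4639 0.2084 0.0978] f [-0.1 -0.1  1. ] op 0.0452
 t 66.7 p [0.4957 0.312  0.2   ] f [ 0.1 -0.3  0.2] op -0.0001
((463.0587463378906, 208.06613159179688), (267.61517333984375, 50.08130645751953), 73.22112274169922)
```

View pics/s26.png

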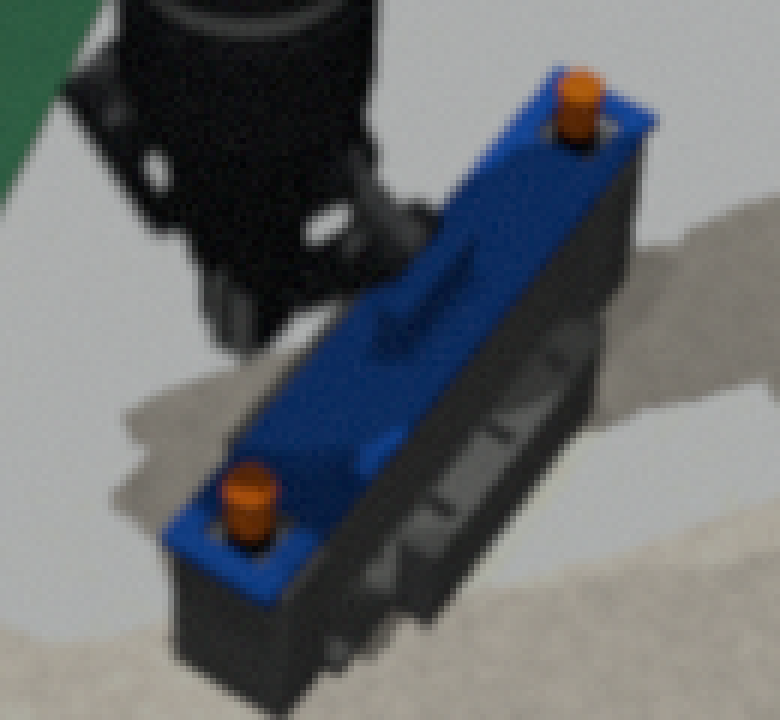

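Run:
```python
from kp import *
s=avg("side",6)
b=(200,225,330,345)
print("now",keeper(s,.091,b))
def ends(c):
    m=cv2.inRange(c.hsv(),np.array((100,120,40)),np.array((125,255,255)));k=np.zeros_like(m);k[b[1]:b[3],b[0]:b[2]]=255;m&=k
    m=cv2.morphologyEx(m,cv2.MORPH_CLOSE,np.ones((9,9)))
    cs=max(cv2.findContours(m,0,1)[0],key=cv2.contourArea)
    w=c.plane(cs.reshape(-1,2),.091)[:,:2]*1000
    th=np.radians(73.24);d=np.array([np.cos(th),np.sin(th)]);e=np.array([d[1],-d[0]])
    a=(w-[463.9,208.4])@d; x=(w-[463.9,208.4])@e
    return np.percentile(a,[0,2,98,100]).round(1), np.percentile(x,[0,2,98,100]).round(1)
print(ends(s))
s.img=cv2.imread("pics/side0.png")[:,:,::-1].copy();print("orig",keeper(s,.091,b));print(ends(s))
```

```text
now ((463.2167663574219, 207.83053588867188), (267.2323913574219, 49.65018081665039), 73.38381958007812)
(array([-134.4, -133. ,  132.2,  132.9]), array([-25.4, -25.1,  22.9,  24.3]))
orig ((462.8622741699219, 210.33822631835938), (266.5245666503906, 49.06017303466797), 73.18415069580078)
(array([-131.7, -131.6,  134. ,  134.8]), array([-26.1, -25.8,  22.7,  23. ]))
```

Run:
```python
from kp import *
th=np.radians(73.24);d=np.array([np.cos(th),np.sin(th)]);C=np.array([.4639,.2084]);D=C+d*.0021
o=ori(np.radians(-16.76))
robot.move_linear([*C,.2],.25);robot.set_gripper(.045,60);robot.move_linear([*C,.0975],.15)
robot.set_gripper(0,60);st("grip")
robot.move_linear([*C,.1],.05);robot.move_linear([*D,.1],.05)
lower(*D,[.099,.098,.097,.096],5,.03)
robot.set_gripper(.045,60);st("rel")
robot.move_linear([*D,.2],.25)
robot.move_linear([.53,.25,.25],.25)
s=avg("side",6);print(keeper(s,.091,(200,225,330,345)));s.crop("s27",200,205,330,345,5)
```

```text
grip t 69.4 p [0.4644 0.2086 0.0985] f [-0.8 -2.1  6.4] op 0.0109
contact t 70.4 p [0.4645 0.2104 0.0985] f [-1.4 -0.6  6.4] op 0.0106
rel t 70.8 p [0.4645 0.2104 0.0979] f [-0.8  0.5  0.1] op 0.0452
((463.46563720703125, 209.99436950683594), (266.1285400390625, 49.70488357543945), 73.20198059082031)
```

View pics/s27.png

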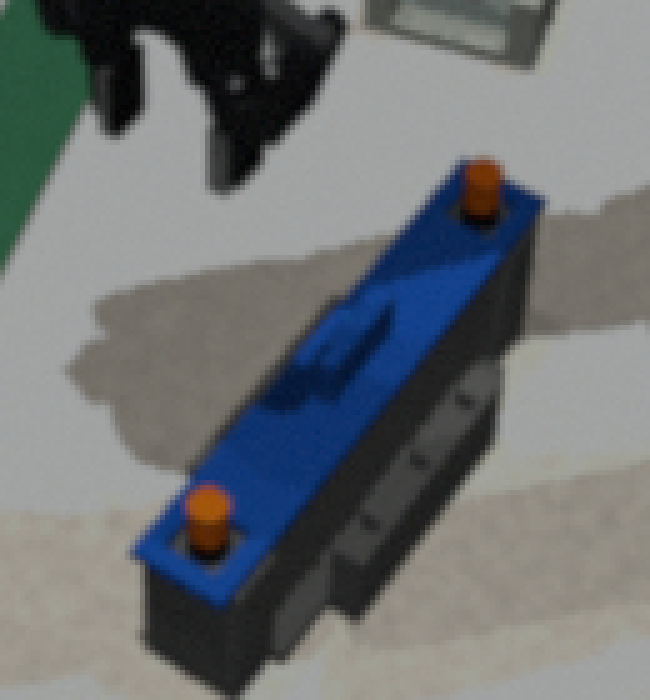

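```bash
cat > push.py <<'E'
from kp import *
def push(P):
    robot.set_gripper(0,40)
    robot.move_pose([*P,.16],ori(np.radians(-16.76)))
    robot.move_linear([*P,.12],.1)
    for z in (.117,.114,.111,.108,.106,.105,.104,.103,.102,.101):
        robot.move_linear([*P,z],.04);o=st("z%.3f"%z)
        if o["contact_force"][2]>18: break
    robot.move_linear([*P,.16],.15)
E
python3 - <<'E'
from push import *
push([.4953,.3137])
robot.move_pose([.4322,.1033,.2],ori(np.radians(-16.76)))
s=avg("side",4);s.crop("s28",200,205,330,345,5)
E
```

```text
z0.117 t 74.0 p [0.4956 0.3138 0.1174] f [-0.1 -0.2 -0.5] op 0.0003
z0.114 t 74.2 p [0.4956 0.3139 0.1142] f [ 0.6 -0.9  0.9] op 0.0001
z0.111 t 74.5 p [0.4956 0.3139 0.1108] f [0.5 0.2 0.3] op -0.0002
z0.108 t 74.7 p [0.4952 0.3137 0.1077] f [ 0.6  1.5 -0.6] op 0.0003
z0.106 t 75.0 p [0.4952 0.3136 0.1058] f [-0.1  0.2  0.5] op -0.0001
z0.105 t 75.2 p [0.4952 0.3137 0.1051] f [-0.6  0.   4.1] op 0.0001
z0.104 t 75.5 p [0.4952 0.3136 0.105 ] f [-2.  -1.  12.1] op 0.0001
z0.103 t 75.7 p [0.4952 0.3137 0.105 ] f [-3.8 -2.8 19.2] op 0.0003
```

View pics/s28.png

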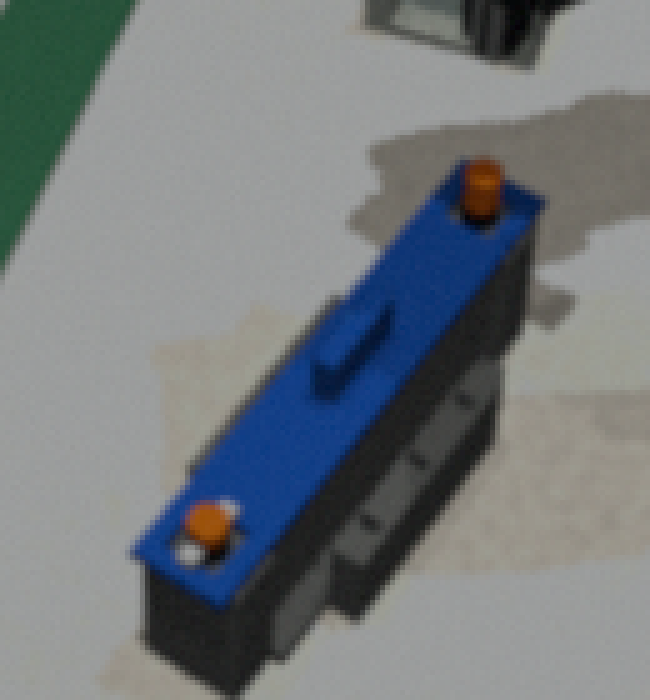

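Run:
```python
from push import *
push([.4322,.1033])
robot.move_linear([.4322,.1033,.25],.2)
robot.move_pose([.30,.45,.30],ori(np.radians(60)));st()
s=avg("side",4);t=avg("top",4);s.crop("s29",130,100,340,340,2.5 and 2);t.crop("t29",120,130,420,290,2)
s.crop("s30",200,205,330,345,5);print(keeper(s,.091,(200,225,330,345)))
```

```text
z0.117 t 78.7 p [0.4324 0.1033 0.1174] f [-0.   0.4 -0.4] op 0.0
z0.114 t 78.9 p [0.4325 0.1034 0.114 ] f [0.3 0.4 1. ] op 0.0003
z0.111 t 79.2 p [0.4321 0.1033 0.1108] f [0.3 0.8 0.4] op 0.0003
z0.108 t 79.4 p [0.4319 0.1032 0.1077] f [-0.2  0.1 -0.4] op 0.0001
z0.106 t 79.7 p [0.4321 0.1033 0.1058] f [-0.3 -0.2 -0.1] op 0.0001
z0.105 t 79.9 p [0.4322 0.1033 0.1051] f [-0.3  0.1  3.4] op 0.0005
z0.104 t 80.2 p [0.4322 0.1033 0.1049] f [-2.6 -1.2 14.5] op 0.0
z0.103 t 80.4 p [0.4322 0.1033 0.1048] f [-4.3 -0.8 26.6] op 0.0002
 t 83.0 p [0.3016 0.4482 0.2994] f [-0.1 -0.6  0.1] op 0.0002
((462.8523864746094, 209.6077880859375), (267.78875732421875, 49.250797271728516), 73.09223937988281)
```

View pics/s30.png

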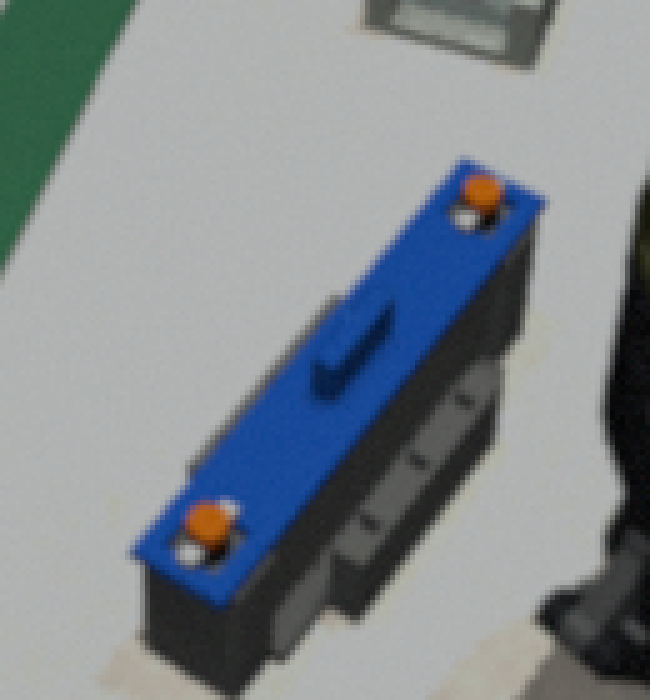

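View pics/s29.png

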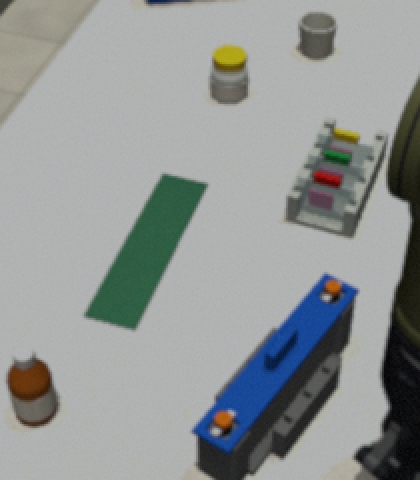

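View pics/t29.png

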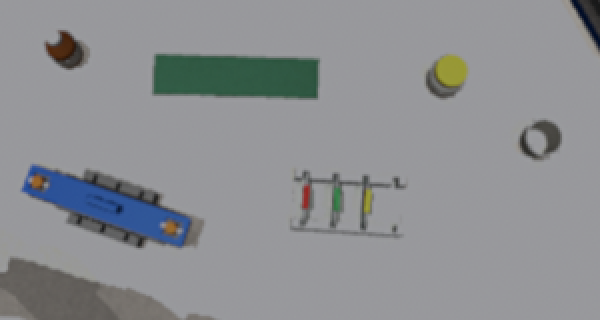

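Run:
```python
from rackm import *
s=avg("side",4);t=avg("top",4)
for nm in COL:
    a=rect(s,nm,.08,(268,150,340,222));b=rect(t,nm,.083,(260,200,335,260))
    if a and b: p,e=tri(s,a[0],t,b[0]);print(nm,a[1],b[1],p.round(4),e.round(4))
print("yellow jar",blobs(t,(22,120,100),(34,255,255),20,(320,140,380,190)))
robot.sign_off();
```

```text
yellow 59.0 34.0 [ 0.4851 -0.1959  0.0787] 0.0023
red 38.0 17.0 [ 0.4879 -0.1005  0.0811] 0.0019
yellow jar [(array([345.02, 165.11]), np.int32(185), array([337, 158,  16,  15], dtype=int32))]
the job is handed in; nothing more can be done
```

I finished the job and handed it in at about 84 s of the 192 s allowed.

**What was done**
- I pulled both pins up to their stops. At each one the legs had drawn in and the arm met the stop.
- I laid the keeper flat on the mat. It was later knocked about 3 cm aside while the robot was away, so I measured it again and picked it up from its new place.
- All three slides were present. The yellow, green and red slides now stand in the rack slots at y = -24, +24 and +72 mm. Each one bottomed with the fingers about 58–59 mm above the bench, as expected.
- I put the keeper back over both rivets. It first sat about 2 mm off along its length, so I re-gripped it and corrected that.
- I pushed both pins down until they stopped firmly, with the cap tops at 105 mm.

**Last checks**
- **Pins:** pin A shows white legs on both sides of the cap. At pin B only one leg can be seen, but the first pictures showed just one there too, and its push stopped at the same height.
- **Keeper:** it sits within 1 mm of where it started, as measured from the side camera.
- **Slides:** the yellow and red grips measured 79 and 81 mm high, which fits slides that are bottomed. The final colour mask did not pick out the green grip, so that slide rests on the contact height and on both views showing it upright in its slot.
- **Bystanders:** the jar is at the same pixel position as at the start. The bottle and cup look unmoved, judged by eye only.

**Camera disagreement:** the two cameras differed by about 2–4 mm throughout. I settled positions by comparing them with where the gripper actually closed and by feeling for contact.

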